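# Rebuild the two washed gas burners

## Task

The loose parts of the two gas burners have been washed and lie about on the worktop; put the burners back together. Build up the small burner cup from the bottom: first the steel drip ring round the cup, then the small flame spreader in the cup, then the small cap on the spreader; on the large cup, whose drip ring is still in place, put the large spreader and then the large cap. Every part must end centred, level and fully down in its seat, and the egg cup, the sink strainer and the spice jar must stay standing where they are.

Things in the scene. Friction and masses are not known exactly. Their poses are not given: they have to be found in the camera images.
- cup_large: Target, fixed on the steel hob (plate 6 mm thick; two black knobs, 30 mm over the worktop, at its edge nearest the robot). Large open aluminium cup: outer diameter 52 mm, height 14, bore 46, 11 deep; a steel drip ring (outer diameter 92, height 8) lies round it. Origin: centre of its underside, on the hob's top; z up. Either cup can be the nearer one; they are about 210 mm apart.
- cup_small: Target, fixed on the hob. Small open round aluminium cup with nothing round it: outer diameter 36 mm, height 14, bore 30, 11 deep. Origin: centre of its underside, on the hob's top; z up.
- drip_ring: Loose. Small burner's steel drip ring: flat annular dish, outer diameter 66 mm, hole 43, height 8, lying flat on the worktop. Origin: centre of its underside; z up; yaw does not matter. Grip it across its outside. In place it lies on the hob round the small cup, origin level with the cup's. The small spreader is wider than its hole, so the ring goes on first.
- spreader_large: Loose. Aluminium crown, diameter 62 mm, 14 high, dark slots round its side, recess in its top (diameter 50, 5 deep); it stands on a spigot of diameter 40, 8 long. Total height 22. Origin: centre of the spigot's underside; z up; yaw does not matter. Grip across the crown, 8 to 22 over the origin. Seated, the spigot is in the cup, the crown on the rim: origin 6 mm over the cup's.
- spreader_small: Loose. Same form as the large spreader: crown diameter 47 mm, 14 high; recess diameter 37, 5 deep; spigot diameter 24, 8 long; total height 22. Origin: centre of the spigot's underside; z up. Seated in the small cup, its origin is 6 mm over the cup's.
- cap_large: Loose. Plain black enamelled disc, diameter 64 mm, 7 thick, standing on a round boss below it of diameter 44, 4 high. Total height 11. Origin: centre of the boss's underside; z up; yaw does not matter. Grip across the disc, 4 to 11 over the origin. Seated, the boss is in the large spreader's recess, the disc on the crown: origin 18 mm over the spreader's.
- cap_small: Loose. Same form as the large cap: disc diameter 49 mm, 7 thick; boss diameter 31, 4 high; total height 11. Origin: centre of the boss's underside; z up. Seated on the small spreader, its origin is 18 mm over the spreader's.
- egg_cup: Bystander, loose: white china egg cup, diameter 48 mm, height 50, standing among the parts. Origin: centre of its underside.
- sink_strainer: Bystander, loose: steel sink strainer, diameter 72 mm, height 35 with the small knob on its top. Origin: centre of its underside.
- spice_jar: Bystander, loose: small brown spice jar with a steel lid, diameter 44 mm, height 58. Origin: centre of its underside.
Things that resemble listed ones, but are neither listed nor needed, are in the scene too. What is shaped like the drip_ring but orange or turquoise is not meant.

How it is judged:
On the way, in this order (a step that is already met when the one before it is completed fails the run):
1. the drip ring lies round the small cup (horizontal distance between drip_ring and cup_small below 0.006 m and z of drip_ring in the frame of cup_small between -0.003 and 0.003 m and angle between drip_ring's own z axis and vertical below 0.07 rad and linear speed of drip_ring below 0.02 m/s), for 0.2 s.
2. both spreaders are seated in their cups (horizontal distance between spreader_small and cup_small below 0.005 m and z of spreader_small in the frame of cup_small between 0.003 and 0.009 m and angle between each of spreader_small, spreader_large's own z axis and vertical below 0.07 rad and linear speed of each of spreader_small, spreader_large below 0.02 m/s and horizontal distance between spreader_large and cup_large below 0.005 m and z of spreader_large in the frame of cup_large between 0.003 and 0.009 m), for 0.2 s.
3. both caps are seated on their spreaders (horizontal distance between cap_small and spreader_small below 0.005 m and z of cap_small in the frame of spreader_small between 0.015 and 0.021 m and angle between each of cap_small, cap_large's own z axis and vertical below 0.07 rad and linear speed of each of cap_small, cap_large below 0.02 m/s and horizontal distance between cap_large and spreader_large below 0.005 m and z of cap_large in the frame of spreader_large between 0.015 and 0.021 m), for 0.2 s.
At the end, for the whole second after the job is handed in: The drip ring lies on the hob round the small cup (centre within 6 mm of the cup's, height within 3 mm); each spreader is in the cup of its size and each cap on the spreader of its size (centres within 5 mm, seated height within 3 mm); all five are level within 0.07 rad and at rest (all of step 1 and all of step 2 and all of step 3); the robot touches nothing.
It fails at once if the egg cup is moved more than 20 mm or tipped over (distance of egg_cup from where it was at the start of the episode above 0.02 m or angle between egg_cup's own z axis and vertical above 0.35 rad).
It fails at once if the sink strainer is moved more than 20 mm or tipped over (distance of sink_strainer from where it was at the start of the episode above 0.02 m or angle between sink_strainer's own z axis and vertical above 0.35 rad).
It fails at once if the spice jar is moved more than 20 mm or tipped over (distance of spice_jar from where it was at the start of the episode above 0.02 m or angle between spice_jar's own z axis and vertical above 0.35 rad).
It also fails if it takes over 128 s, if anything falls off the work surface, if the arm or the gripper's body presses on something with over 40 N, if the wrist force passes 120 N, or if a joint passes its speed limit or range.

## Robot

A 7-joint arm with a two-finger parallel gripper is mounted at the origin on the work surface. World frame = base frame: x ahead of the robot, y to its left, z up, the work surface at z = 0. Lengths are in m, angles in rad, forces in N, time in s.
With the tool pointing down it reaches from about 0.425 to 0.875 m from the base axis. Payload 8.4 kg.
Tool frame: the origin (TCP) lies midway between the tips of the shut fingers; the grasp point (between the pads) lies 19 mm behind it; z points along the fingers, y is the direction in which the jaws open and shut (so a half turn about z gives the same grasp; the last joint's range is limited). The gripper opens to 85 mm and grips with 20 to 120 N. Pads are 22 mm wide; open, the fingers measure 114 mm over their backs; the gripper's body (76 mm by 85 mm) begins 54 mm behind the grasp point. The pads swing forward as they close: fully open they stand 13 mm farther back than shut.
Start: joints at [-1.344, 0.333, 0.04, 1.465, -0.013, 1.343, -0.059], TCP at [0.208, 0.616, 0.231] pointing down, gripper open.
Joint ranges: [-2.58, 2.58], [-0.38, 2.09], [-1.3, 1.39], [0.25, 2.4], [-1.5, 4.64], [0.08, 2.09], [-2.65, 2.65]. Speed limits (rad/s): [2.22, 2.22, 2.79, 2.79, 3.14, 3.14, 3.14].

## Interface

Orientations are given as a 3x3 rotation matrix whose columns are the frame's x, y, z axes.
In Python, from workcell import arm gives the robot as it stands.
- The arm moves only by the tool step_arm, never from a script. Its argument "rows" is one flat list of numbers, 7 for each row, row after row: the finger opening in cm, from 0 to 8.54, then the shift along the tool's x, y, z in cm, then the turn, a rotation vector about the tool's x, y, z in rad. In form: [grip, dx, dy, dz, wx, wy, wz, grip, dx, dy, dz, wx, wy, wz, ...]. A call has 1 to 5 rows; each row shifts and turns the commanded pose from where the row before left it, along the tool's axes as they then stand; what a row does not reach is not made up. A row lasts 1/10 s, in which the tool goes at most 50 mm and 8.59 degrees, less where a joint would pass 70% of its speed; a pose out of reach is approached as far as the arm can. A call is refused whole if a number of a shift passes 5 or a number of a turn 0.15, either way. A call with a gripper value outside its range is refused whole. The fingers move at their own pace and stop on an object; "force" is the grip in N (left out, the last holds). Time passes only in rows, so rows that do not move let the fingers close. It gives the time, the measured TCP pose, the force and the opening at its end, in the units of the state.
- arm.read_state(): the state, without advancing time (a new reading comes with each control period).
- arm.capture(name): name is "scene" or "top" or "wrist"; returns (picture, depth): 384x512x3 uint8, blue, green, red; 384x512 float32, m along the optical axis (not along the pixel's ray), 0 where there is no reading.
- arm.calibration(name): a dict with "fx", "fy", "cx", "cy" (pixels), "cam_to_world" (4x4, takes a point from camera to world coordinates). Camera axes: x right, y down, z forward; pixel columns grow to the right and rows downward; lengths in m; the calibration is good to about 2 mm. The wrist camera is an equidistant fisheye: a pixel r from the principal point sees the ray r / f radians off the axis. A picture is of the moment at which its call begins: read the wrist's pose just before it. calibration takes no time and is no camera call; for the wrist camera it gives the pose at the moment of the call.
- arm.job_done(): hands the job in, once; it reports no verdict.
The state is a dict: "time": time; "qpos": joint angles; "joint_vel": joint speeds; "joint_efforts": joint torques, N m; "position": TCP position; "eef_rot": TCP orientation; "wrist_force": force on the tool from outside, world axes, zero at the start; "ft_torque": the same for the moment, N m; "finger_gap": finger opening in m.
Only numpy, scipy, OpenCV 4.12 (cv2) and the standard library are available. Lean on these libraries where they do the work, as an engineer would, in place of code of your own. Each camera call takes 0.05 s, during which the arm holds its last target.

## Working session

There is one attempt and no reset: what is moved stays moved. The work goes in short steps, Python scripts to look and compute and a tool call to move; the robot and the scene stay as the last step left them, time stands still between calls to the robot, and variables do not carry over. Pictures are saved under pics/ and viewed, and the job is handed in when it is done.

Besides the shell and the picture viewer there is one more tool, called after ">>>" as name(argument=value, ...) on one line, values as JSON. step_arm: Moves the arm, as the interface text tells. Its arguments: {"type":"object","properties":{"rows":{"type":"array","items":{"type":"number"}},"force":{"type":"number"}},"required":["rows"]}

```bash
mkdir -p pics; ls
python3 - <<'E'
from workcell import arm
import cv2, numpy as np
s=arm.read_state(); print(s['time'],s['position'],s['eef_rot'],s['finger_gap'])
for n in ['scene','top']:
    p,d=arm.capture(n); cv2.imwrite(f'pics/{n}0.png',p); np.save(f'pics/{n}0.npy',d)
    c=arm.calibration(n); print(n,c)
    print(d.min(),d.max())
E
```

```text
pics
0.0 [0.20792743 0.61536082 0.23039921] [[-9.47381906e-01  3.20105188e-01 -4.38504667e-04]
 [ 3.20105474e-01  9.47380581e-01 -1.58764296e-03]
 [-9.27819407e-05 -1.64447196e-03 -9.99998644e-01]] 0.08552877030327785
scene {'fx': 386.27929494263356, 'fy': 386.27929494263356, 'cx': 249.99975965476355, 'cy': 190.08635574318652, 'cam_to_world': array([[ 0.22058111,  0.78471319, -0.57928334,  1.22808208],
       [ 0.97520839, -0.18820039,  0.1164011 , -0.1246294 ],
       [-0.01767987, -0.59059786, -0.80677233,  0.99272042],
       [ 0.        ,  0.        ,  0.        ,  1.        ]])}
0.0 3.0785935
top {'fx': 395.8042932518249, 'fy': 395.8042932518249, 'cx': 254.8565460731775, 'cy': 191.34425696628736, 'cam_to_world': array([[ 0.01187182, -0.99164509,  0.12844871,  0.39823558],
       [-0.99983378, -0.00999471,  0.01524839, -0.00842195],
       [-0.01383719, -0.12860838, -0.99159892,  0.99225277],
       [ 0.        ,  0.        ,  0.        ,  1.        ]])}
0.0 1.081541
```

View pics/top0.png

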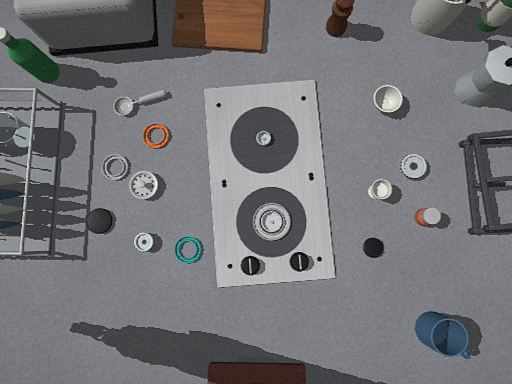

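View pics/scene0.png

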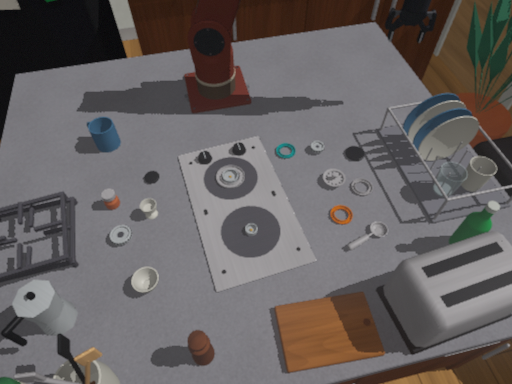

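```bash
cat > h.py <<'E'
import cv2, numpy as np
from workcell import arm
def ray(c,u,v):
    T=c['cam_to_world']; d=T[:3,:3]@np.array([(u-c['cx'])/c['fx'],(v-c['cy'])/c['fy'],1.]); return T[:3,3],d
def onz(c,u,v,z):
    o,d=ray(c,u,v); return o+d*(z-o[2])/d[2]
def cloud(c,dep):
    v,u=np.mgrid[0:dep.shape[0],0:dep.shape[1]]
    P=np.stack([(u-c['cx'])/c['fx']*dep,(v-c['cy'])/c['fy']*dep,dep],-1)
    return P@c['cam_to_world'][:3,:3].T+c['cam_to_world'][:3,3]
def proj(c,p):
    T=np.linalg.inv(c['cam_to_world']); q=T[:3,:3]@p+T[:3,3]; return c['cx']+c['fx']*q[0]/q[2], c['cy']+c['fy']*q[1]/q[2]
E
python3 - <<'E'
from h import *
c=arm.calibration('top'); d=np.load('pics/top0.npy'); W=cloud(c,d); p=cv2.imread('pics/top0.png')
pts=dict(ring=(115,167),orange=(156,135),turq=(188,250),strainer=(144,185),sprS=(144,242),capL=(99,221),sprL=(413,166),egg=(380,190),bowl=(388,98),jar=(430,217),capS=(373,247),cupS=(264,139),cupL=(272,222),knob1=(250,265),knob2=(299,261))
Z=W[...,2]
for k,(u,v) in pts.items():
    w=Z[v-17:v+18,u-17:u+18]; P=W[v-17:v+18,u-17:u+18]
    m=(w>(.006 if 'cup' not in k else .012))
    q=P[m&(w<.2)]
    print(k,q.shape[0],'xy',onz(c,u,v,.01)[:2].round(3),'ext',np.ptp(q[:,0]).round(3),np.ptp(q[:,1]).round(3),'mid',((q.max(0)+q.min(0))/2)[:2].round(4),'zmax',np.percentile(q[:,2],95).round(4))
def crop(u,v,n,r=32): return cv2.resize(p[v-r:v+r,u-r:u+r],(256,256),interpolation=cv2.INTER_CUBIC)
g=[crop(*pts[k],0) for k in ['ring','strainer','sprS','sprL','egg','capL']]
cv2.imwrite('pics/crops0.png',np.vstack([np.hstack(g[:3]),np.hstack(g[3:])]))
E
```

```text
ring 183 xy [0.584 0.362] ext 0.079 0.084 mid [0.579  0.3563] zmax 0.0182
orange 130 xy [0.668 0.261] ext 0.064 0.065 mid [0.6687 0.2658] zmax 0.0107
turq 143 xy [0.378 0.17 ] ext 0.064 0.064 mid [0.3807 0.1727] zmax 0.0102
strainer 643 xy [0.539 0.286] ext 0.08 0.081 mid [0.5425 0.2923] zmax 0.0331
sprS 311 xy [0.396 0.279] ext 0.046 0.046 mid [0.3977 0.2775] zmax 0.0233
capL 513 xy [0.447 0.394] ext 0.063 0.064 mid [0.4485 0.3964] zmax 0.0131
sprL 525 xy [ 0.594 -0.389] ext 0.061 0.062 mid [ 0.5922 -0.3858] zmax 0.0236
egg 333 xy [ 0.532 -0.305] ext 0.046 0.047 mid [ 0.5305 -0.2946] zmax 0.0503
bowl 584 xy [ 0.771 -0.333] ext 0.07 0.07 mid [ 0.759  -0.3203] zmax 0.041
jar 386 xy [ 0.466 -0.426] ext 0.041 0.041 mid [ 0.4659 -0.4073] zmax 0.0602
capS 311 xy [ 0.391 -0.284] ext 0.046 0.047 mid [ 0.3898 -0.2831] zmax 0.0134
cupS 69 xy [ 0.66  -0.015] ext 0.035 0.033 mid [ 0.6609 -0.0112] zmax 0.0219
cupL 257 xy [ 0.449 -0.037] ext 0.084 0.084 mid [ 0.4494 -0.0364] zmax 0.0215
knob1 703 xy [0.344 0.016] ext 0.083 0.084 mid [0.3439 0.0167] zmax 0.0291
knob2 703 xy [ 0.355 -0.103] ext 0.083 0.084 mid [ 0.3551 -0.1036] zmax 0.0293
```

View pics/crops0.png

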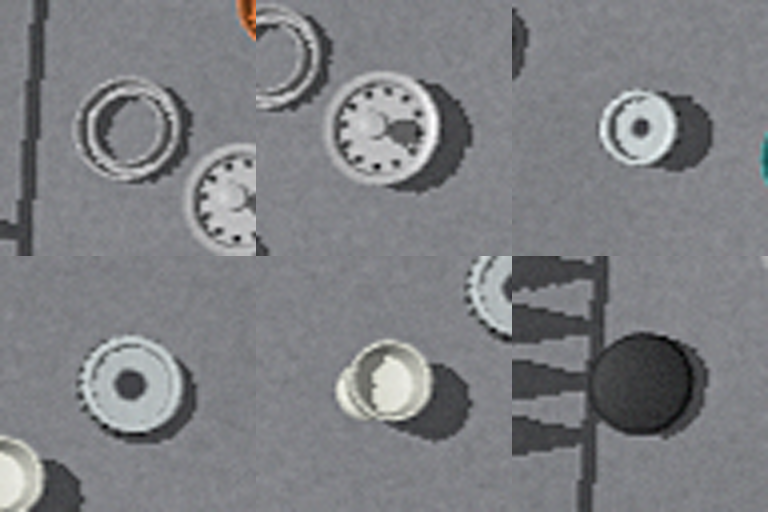

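```bash
cat > meas.py <<'E'
from h import *
# name: approx xy, top height, diameter
OBJ=dict(ring=((.581,.361),.008,.066),orange=((.6687,.2658),.008,.066),turq=((.381,.173),.008,.066),sprS=((.3977,.2775),.022,.047),capL=((.4485,.3964),.011,.064),sprL=((.592,-.386),.022,.062),capS=((.39,-.283),.011,.049),cupS=((.661,-.012),.020,.036),cupL=((.4495,-.0365),.020,.052),strainer=((.5425,.2923),.02,.072),egg=((.5305,-.2946),.05,.048),jar=((.4659,-.4073),.058,.044))
def depthfit(c,dep,names):
    W=cloud(c,dep)
    for k in names:
        (x,y),h,D=OBJ[k]
        r=np.hypot(W[...,0]-x,W[...,1]-y)
        m=(r<D/2+.007)&(W[...,2]>h-.004)&(W[...,2]<h+.006)&(dep>0)
        q=W[m]
        if len(q)<10: print(k,'few',len(q)); continue
        (cx,cy),rr=cv2.minEnclosingCircle((q[:,:2]*1000).astype(np.float32))
        # hull centroid
        hull=cv2.convexHull((q[:,:2]*1000).astype(np.float32)); M=cv2.moments(hull)
        print(k,len(q),'MEC',round(cx,1),round(cy,1),'D',round(2*rr,1),'hull',round(M['m10']/M['m00'],1),round(M['m01']/M['m00'],1),'Deq',round(2*np.sqrt(M['m00']/np.pi),1),'z',np.median(q[:,2]).round(4))
E
python3 - <<'E'
from meas import *
for n in ['top','scene']:
    c=arm.calibration(n); d=np.load(f'pics/{n}0.npy'); print(n); depthfit(c,d,OBJ)
    W=cloud(c,d); 
    for (x,y) in [(.45,.1),(.55,-.2),(.75,.15)]:
        m=np.hypot(W[...,0]-x,W[...,1]-y)<.02; print('table',W[m][:,2].mean().round(4))
    m=np.hypot(W[...,0]-.56,W[...,1]-.03)<.01; print('hob',np.median(W[m][:,2]).round(4))
    m=(W[...,2]>.02)&(W[...,2]<.5)&(W[...,0]>.35)&(W[...,0]<.7)&(W[...,1]>.3)&(W[...,1]<.56)
    q=W[m]
    for x0 in np.arange(.35,.7,.05):
        k=(q[:,0]>=x0)&(q[:,0]<x0+.05)
        if k.any(): i=np.argmin(q[k][:,1]); print(x0.round(2),'rack min y',np.sort(q[k][:,1])[:3].round(3),q[k][i].round(3))
E
```

```text
top
ring 222 MEC 585.2 365.3 D 67.3 hull 585.3 365.6 Deq 65.3 z 0.0068
orange 211 MEC 668.6 265.3 D 66.7 hull 668.5 265.3 Deq 65.0 z 0.0068
turq 219 MEC 380.5 173.1 D 66.3 hull 380.3 173.1 Deq 64.5 z 0.0071
sprS 155 MEC 397.5 278.1 D 47.5 hull 397.4 278.2 Deq 45.5 z 0.0203
capL 492 MEC 448.1 396.3 D 64.6 hull 448.5 395.9 Deq 62.6 z 0.0101
sprL 269 MEC 591.7 -385.9 D 62.6 hull 591.8 -385.8 Deq 60.9 z 0.0205
capS 304 MEC 390.5 -282.9 D 48.3 hull 390.1 -282.9 Deq 46.8 z 0.0105
cupS 52 MEC 660.9 -11.7 D 35.4 hull 660.9 -11.4 Deq 34.0 z 0.0195
cupL 83 MEC 450.1 -34.8 D 62.5 hull 450.3 -34.3 Deq 54.5 z 0.0193
strainer 269 MEC 538.5 287.7 D 72.6 hull 538.3 287.7 Deq 71.0 z 0.0178
egg 76 MEC 529.0 -295.3 D 49.6 hull 530.0 -294.9 Deq 46.6 z 0.0491
jar 230 MEC 466.3 -409.5 D 40.2 hull 466.0 -409.1 Deq 38.2 z 0.0578
table 0.0049
table -0.0001
table 0.0011
hob 0.0058
0.35 rack min y [0.3   0.301 0.518] [0.399 0.3   0.023]
0.4 rack min y [0.3   0.519 0.519] [0.401 0.3   0.022]
0.45 rack min y [0.518 0.518 0.519] [0.483 0.518 0.112]
0.5 rack min y [0.304 0.312 0.314] [0.507 0.304 0.02 ]
0.55 rack 
[... 711 characters left out ...]
 454.8 -38.0 D 55.9 hull 454.7 -36.5 Deq 51.1 z 0.0184
strainer 90 MEC 541.8 286.1 D 73.5 hull 541.4 285.4 Deq 70.1 z 0.0175
egg 47 MEC 532.0 -296.9 D 48.5 hull 532.7 -296.9 Deq 46.3 z 0.0492
jar 116 MEC 470.3 -412.8 D 44.3 hull 469.3 -411.1 Deq 39.1 z 0.0566
table 0.0036
table -0.0009
table -0.0005
hob 0.0037
0.35 rack min y [0.516 0.516 0.516] [0.376 0.516 0.039]
0.4 rack min y [0.516 0.516 0.517] [0.446 0.516 0.113]
0.45 rack min y [0.515 0.516 0.516] [0.463 0.515 0.112]
0.5 rack min y [0.517 0.517 0.517] [0.516 0.517 0.111]
0.55 rack min y [0.515 0.516 0.517] [0.577 0.515 0.113]
0.6 rack min y [0.517 0.517 0.517] [0.625 0.517 0.111]
0.65 rack min y [0.516 0.517 0.517] [0.674 0.516 0.111]
```

```bash
cat > plan.py <<'E'
import sys, numpy as np
from workcell import arm
from scipy.spatial.transform import Rotation as R
# usage: plan.py grip x y z [turn=1] [nmin]
RT=np.array([[0,1,0],[1,0,0],[0,0,-1.]])
def plan(grip,tgt,vmax=4.0,turn=True,nmin=1,s=None,dec=2):
    s=s or arm.read_state(); p=np.array(s['position']); Rm=np.array(s['eef_rot']); tgt=np.array(tgt)
    rv=R.from_matrix(Rm.T@RT).as_rotvec() if turn else np.zeros(3)
    n=max(nmin,int(np.ceil(np.linalg.norm(tgt-p)*100/vmax)),int(np.ceil(np.abs(rv).max()/.14)))
    print('t',round(s['time'],2),'p',(p*1000).round(1),'gap',round(s['finger_gap']*1000,1),'F',np.array(s['wrist_force']).round(1),'rv',rv.round(4),'n',n)
    w=np.round(rv/n,3); out=[]
    for i in range(n):
        d=(tgt-p)/(n-i); sh=np.round(Rm.T@d*100,dec); p=p+Rm@sh/100; Rm=Rm@R.from_rotvec(w).as_matrix()
        out.append([grip]+[float(a)+0 for a in sh]+[float(a)+0 for a in w])
    for r in out: print(r)
if __name__=='__main__':
    a=[float(x) for x in sys.argv[1:]]
    plan(a[0],a[1:4],vmax=a[4] if len(a)>4 else 4,nmin=int(a[5]) if len(a)>5 else 1)
E
python3 plan.py 8.5 .23 .43 .22
python3 - <<'E'
from h import *
p,d=arm.capture('wrist'); cv2.imwrite('pics/w0.png',p); print(arm.calibration('wrist'))
E
```

```text
t 0.1 p [207.9 615.4 230.5] gap 85.5 F [-0.4 -1.  -0.1] rv [-1.200e-03  1.000e-03  1.245e+00] n 9
[8.5, -0.89, -1.87, 0.12, 0.0, 0.0, 0.138]
[8.5, -1.14, -1.73, 0.12, 0.0, 0.0, 0.138]
[8.5, -1.37, -1.56, 0.12, 0.0, 0.0, 0.138]
[8.5, -1.57, -1.36, 0.12, 0.0, 0.0, 0.138]
[8.5, -1.74, -1.13, 0.12, 0.0, 0.0, 0.138]
[8.5, -1.88, -0.88, 0.12, 0.0, 0.0, 0.138]
[8.5, -1.98, -0.61, 0.12, 0.0, 0.0, 0.138]
[8.5, -2.05, -0.33, 0.12, 0.0, 0.0, 0.138]
[8.5, -2.08, -0.04, 0.12, 0.0, 0.0, 0.138]
{'fx': 297.3186396354542, 'fy': 297.3186396354542, 'cx': 256.2993457591059, 'cy': 194.89006638474407, 'cam_to_world': array([[ 0.31973867,  0.90998101,  0.26401089,  0.14083189],
       [ 0.94750378, -0.30650398, -0.09105987,  0.63824023],
       [-0.00194236,  0.27926668, -0.96021162,  0.37384368],
       [ 0.        ,  0.        ,  0.        ,  1.        ]])}
```

View pics/w0.png

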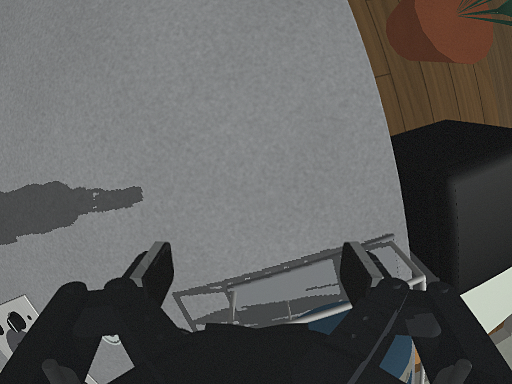

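>>> step_arm(rows=[8.5,-0.9,-1.9,0.1,0,0,0.138,8.5,-1.1,-1.7,0.1,0,0,0.138,8.5,-1.4,-1.6,0.1,0,0,0.138,8.5,-1.6,-1.4,0.1,0,0,0.138,8.5,-1.7,-1.1,0.1,0,0,0.138])

```text
time: 0.65
position: [0.22, 0.5113, 0.226]
eef_rot: [[-0.522, 0.853, -0.0], [0.853, 0.522, -0.001], [-0.0, -0.0, -1.0]]
wrist_force: [0.0, -0.3, -0.4]
finger_gap: 0.0847
```

>>> step_arm(rows=[8.5,-1.9,-0.9,0.1,0,0,0.138,8.5,-2.0,-0.6,0.1,0,0,0.138,8.5,-2.0,-0.3,0.1,0,0,0.138,8.5,-2.1,0,0.1,0,0,0.138])

```text
time: 1.05
position: [0.2305, 0.429, 0.2221]
eef_rot: [[0.003, 1.0, -0.0], [1.0, -0.003, -0.0], [-0.0, -0.0, -1.0]]
wrist_force: [0.0, 0.0, 0.7]
finger_gap: 0.0853
```

```bash
python3 plan.py 8.5 .587 .365 .14
```

```text
t 1.05 p [230.5 429.  222.1] gap 85.3 F [0.  0.  0.7] rv [-0.0002  0.0003 -0.0026] n 10
[8.5, -0.63, 3.57, 0.82, 0.0, 0.0, 0.0]
[8.5, -0.63, 3.57, 0.82, 0.0, 0.0, 0.0]
[8.5, -0.63, 3.57, 0.82, 0.0, 0.0, 0.0]
[8.5, -0.63, 3.57, 0.82, 0.0, 0.0, 0.0]
[8.5, -0.63, 3.56, 0.82, 0.0, 0.0, 0.0]
[8.5, -0.63, 3.57, 0.82, 0.0, 0.0, 0.0]
[8.5, -0.63, 3.56, 0.82, 0.0, 0.0, 0.0]
[8.5, -0.63, 3.57, 0.82, 0.0, 0.0, 0.0]
[8.5, -0.63, 3.56, 0.82, 0.0, 0.0, 0.0]
[8.5, -0.64, 3.57, 0.82, 0.0, 0.0, 0.0]
```

>>> step_arm(rows=[8.5,-0.6,3.6,0.8,0,0,0,8.5,-0.6,3.6,0.8,0,0,0,8.5,-0.6,3.6,0.8,0,0,0,8.5,-0.6,3.6,0.8,0,0,0,8.5,-0.6,3.6,0.8,0,0,0])

```text
time: 1.55
position: [0.4119, 0.4001, 0.1819]
eef_rot: [[-0.003, 1.0, -0.0], [1.0, 0.003, -0.0], [-0.0, -0.0, -1.0]]
wrist_force: [-0.2, 0.8, 0.0]
finger_gap: 0.085
```

>>> step_arm(rows=[8.5,-0.6,3.6,0.8,0,0,0,8.5,-0.7,3.6,0.8,0,0,0,8.5,-0.7,3.6,0.8,0,0,0,8.5,-0.7,3.5,0.8,0,0,0,8.5,-0.7,3.3,0.8,0,0,0])

```text
time: 2.05
position: [0.5881, 0.3665, 0.1415]
eef_rot: [[-0.003, 1.0, -0.0], [1.0, 0.003, -0.0], [-0.0, -0.0, -1.0]]
wrist_force: [-0.4, -0.1, 0.6]
finger_gap: 0.0852
```

Run:
```python
from h import *
s=arm.read_state(); c=arm.calibration('wrist'); p,d=arm.capture('wrist'); cv2.imwrite('pics/w1.png',p); np.save('pics/w1.npy',d)
print(s['position'],s['finger_gap'])
T=c['cam_to_world']; print(T)
```

```text
[0.58805474 0.36648983 0.14149063] 0.0852365167932558
[[ 9.99994204e-01  3.31824143e-03  7.62203041e-04  5.87801486e-01]
 [ 3.39893208e-03 -9.59999260e-01 -2.79981908e-01  4.37312299e-01]
 [-1.97333212e-04  2.79982876e-01 -9.60004974e-01  2.84694491e-01]
 [ 0.00000000e+00  0.00000000e+00  0.00000000e+00  1.00000000e+00]]
```

View pics/w1.png

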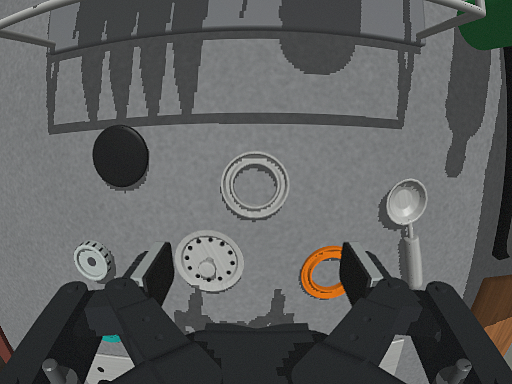

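```bash
cat >> h.py <<'E'
def fish_cloud(c,dep):
    v,u=np.mgrid[0:dep.shape[0],0:dep.shape[1]]
    x=(u-c['cx'])/c['fx']; y=(v-c['cy'])/c['fy']; th=np.hypot(x,y)+1e-9
    k=np.tan(th)/th
    P=np.stack([x*k*dep,y*k*dep,dep],-1)
    return P@c['cam_to_world'][:3,:3].T+c['cam_to_world'][:3,3]
E
cat > wm.py <<'E'
import sys
import meas, h
from meas import *
h_=h
def wfit(c,d,names):
    W=fish_cloud(c,d)
    old=meas.cloud; meas.cloud=lambda cc,dd:W
    meas.depthfit(c,d,names); meas.cloud=old
    return W
if __name__=='__main__':
    c=arm.calibration('wrist'); s=arm.read_state(); p,d=arm.capture('wrist')
    print(np.round(np.array(s['position'])*1000,1)); cv2.imwrite(f'pics/{sys.argv[1]}.png',p)
    wfit(c,d,sys.argv[2:])
E
python3 - <<'E'
from wm import *
c=arm.calibration('wrist'); d=np.load('pics/w1.npy')
W=wfit(c,d,['ring','capL','sprS','orange','strainer'])
print(W[120,260],W[220,330],W[225,150])
E
```

```text
ring 1050 MEC 590.9 362.2 D 65.9 hull 589.9 362.3 Deq 63.9 z 0.0064
capL 2618 MEC 454.2 393.8 D 64.4 hull 454.1 393.5 Deq 63.3 z 0.0092
sprS 424 MEC 402.9 275.8 D 48.1 hull 403.1 276.1 Deq 46.7 z 0.0203
orange 670 MEC 673.0 261.8 D 68.0 hull 667.8 260.6 Deq 58.8 z 0.0068
strainer 1146 MEC 543.3 284.2 D 73.2 hull 543.5 284.7 Deq 71.5 z 0.0175
[ 0.596131    0.42390698 -0.00101435] [ 0.6696939   0.32249654 -0.00150871] [ 0.47811452  0.31651597 -0.00105966]
```

>>> step_arm(rows=[7.4,-0.1,0.1,2.0,0,0,0,7.4,-0.1,0.1,2.0,0,0,0,7.4,-0.1,0,2.0,0,0,0,7.4,-0.1,0,2.0,0,0,0,7.4,0,0,1.0,0,0,0])

```text
time: 2.6
position: [0.5876, 0.3623, 0.05]
eef_rot: [[-0.003, 1.0, -0.002], [1.0, 0.003, -0.002], [-0.002, -0.002, -1.0]]
wrist_force: [0.1, -0.1, -0.4]
finger_gap: 0.0739
```

Run:
```python
from wm import *
c0=arm.calibration('wrist'); d0=np.load('pics/w1.npy')
def tips(c,d,s):
    W=fish_cloud(c,d); R=np.array(s['eef_rot']); L=(W-np.array(s['position']))@R
    for sg in (-1,1):
        m=(sg*L[...,1]>.02)&(abs(L[...,1])<.07)&(abs(L[...,0])<.02)&(d>0)&(L[...,2]>-.06)&(W[...,2]>.012)
        q=L[m]; print(sg,len(q),'max tool z',np.percentile(q[:,2],[90,98,100]).round(4) if len(q) else '', 'inner y',np.percentile(sg*q[:,1],[1,5,95]).round(4),'x',np.percentile(q[:,0],[2,98]).round(4))
class S(dict):pass
import numpy as np
s=arm.read_state(); s0=dict(s); s0['position']=[.58805,.36649,.14149]
tips(np.load and {**c0,'cam_to_world':np.array([[ 9.99994204e-01 , 3.31824143e-03 , 7.62203041e-04 , 5.87801486e-01],[ 3.39893208e-03, -9.59999260e-01 ,-2.79981908e-01 , 4.37312299e-01],[-1.97333212e-04 , 2.79982876e-01, -9.60004974e-01 , 2.84694491e-01],[0,0,0,1]])},d0,s0)
c=arm.calibration('wrist'); p,d=arm.capture('wrist'); cv2.imwrite('pics/w2.png',p); print(s['position'],s['finger_gap'])
tips(c,d,s)
wfit(c,d,['ring','capL','sprS','orange','strainer'])
```

```text
-1 2308 max tool z [-0.0213 -0.016  -0.0132] inner y [0.0421 0.0423 0.0563] x [-0.0099  0.0129]
1 2282 max tool z [-0.0213 -0.0163 -0.0131] inner y [0.0419 0.0421 0.0557] x [-0.0097  0.0128]
[0.58764274 0.36228683 0.05001394] 0.07388398472527069
-1 2621 max tool z [-0.0191 -0.0127 -0.0093] inner y [0.0366 0.0368 0.0575] x [-0.0096  0.0133]
1 2597 max tool z [-0.0191 -0.0127 -0.0086] inner y [0.0365 0.0367 0.0571] x [-0.0094  0.0133]
ring 3373 MEC 586.1 366.5 D 66.3 hull 586.1 366.5 Deq 65.6 z 0.0076
capL 4487 MEC 449.2 397.1 D 65.5 hull 449.4 397.3 Deq 64.0 z 0.0114
sprS 615 MEC 398.8 279.3 D 49.1 hull 395.2 284.5 Deq 39.4 z 0.0208
orange 346 MEC 670.0 266.7 D 67.8 hull 663.8 266.3 Deq 44.9 z 0.0067
strainer 869 MEC 552.2 299.1 D 56.9 hull 550.8 297.4 Deq 48.5 z 0.019
```

View pics/w2.png

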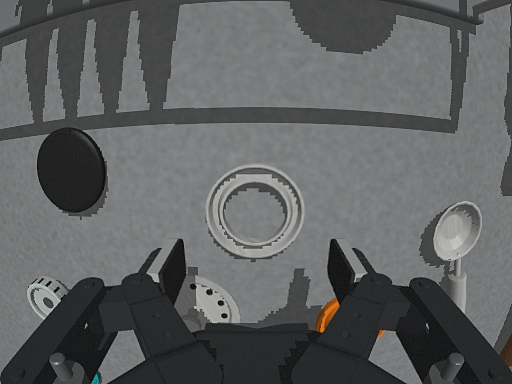

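```bash
python3 wm.py w3 ring capL;python3 wm.py w4 ring capL; python3 -c "
from h import *
print(arm.read_state()['position'],arm.read_state()['joint_vel'],arm.calibration('wrist')['cam_to_world'])"
```

```text
[587.2 362.2  49.1]
ring 3385 MEC 586.0 366.4 D 66.3 hull 586.1 366.5 Deq 65.6 z 0.0076
capL 4537 MEC 449.3 396.8 D 65.6 hull 449.3 397.2 Deq 64.1 z 0.0114
[587.6 362.5  50.6]
ring 3321 MEC 586.3 366.3 D 66.8 hull 586.0 366.6 Deq 65.6 z 0.0077
capL 4490 MEC 449.5 397.2 D 65.1 hull 449.4 397.2 Deq 63.9 z 0.0113
[0.5883976  0.36292175 0.05197643] [-0.00245188 -0.02226327  0.00717545 -0.02391221  0.00373829  0.00326887
 -0.00235464] [[ 9.99993960e-01  3.46071147e-03  3.22058322e-04  5.88242043e-01]
 [ 3.41231573e-03 -9.59933162e-01 -2.80208279e-01  4.33794476e-01]
 [-6.60565542e-04  2.80207686e-01 -9.59939173e-01  1.95169565e-01]
 [ 0.00000000e+00  0.00000000e+00  0.00000000e+00  1.00000000e+00]]
```

>>> step_arm(rows=[7.4,0.2,-0.1,1.5,0,0,0,7.4,0.1,0,1.5,0,0,0,7.4,0,0,1.2,0,0,0,7.4,0,0,0.6,0,0,0,7.4,0,0,0,0,0,0])

```text
time: 3.25
position: [0.587, 0.3655, 0.0028]
eef_rot: [[-0.003, 1.0, -0.002], [1.0, 0.003, -0.001], [-0.001, -0.002, -1.0]]
wrist_force: [0.2, -0.9, 0.2]
finger_gap: 0.0739
```

>>> step_arm(rows=[7.4,0.05,0,0.6,0,0,0,6.0,0,0,0,0,0,0,6.0,0,0,0,0,0,0,6.0,0,0,0,0,0,0,6.0,0,0,0,0,0,0], force=30)

```text
time: 3.75
position: [0.5879, 0.3666, -0.0014]
eef_rot: [[-0.003, 1.0, 0.0], [1.0, 0.003, 0.0], [0.0, 0.0, -1.0]]
wrist_force: [0.5, -0.4, 1.6]
finger_gap: 0.0635
```

```bash
python3 wm.py w5 ring capL
```

```text
[587.9 366.6  -1.4]
ring 5675 MEC 581.8 364.2 D 77.9 hull 585.5 366.8 Deq 67.3 z 0.0077
capL 5364 MEC 449.6 397.2 D 65.1 hull 452.1 396.7 Deq 61.1 z 0.0114
```

View pics/w5.png

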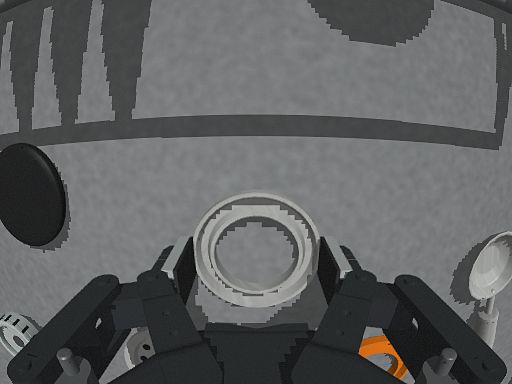

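>>> step_arm(rows=[7.2,0,0,0,0,0,0,7.2,0,0,0.3,0,0,0,7.2,0,0,0,0,0,0,7.2,0,0,0,0,0,0])

```text
time: 4.2
position: [0.5875, 0.3664, -0.005]
eef_rot: [[-0.003, 1.0, -0.0], [1.0, 0.003, -0.0], [-0.0, -0.0, -1.0]]
wrist_force: [-0.3, 0.4, -0.1]
finger_gap: 0.0721
```

```bash
python3 wm.py w6 ring capL
python3 - <<'E'
from h import *
for i in range(3):
    s=arm.read_state(); print(s['time'],np.round(s['position'],4),s['finger_gap'],np.round(s['joint_vel'],3)); arm.capture('top')
E
```

```text
[587.5 366.4  -5. ]
ring 6024 MEC 582.2 367.7 D 77.2 hull 584.8 366.8 Deq 68.0 z 0.0076
capL 5216 MEC 449.8 396.7 D 65.6 hull 453.5 396.2 Deq 59.1 z 0.0114
4.25 [ 0.5876  0.3665 -0.0049] 0.07231301939191385 [ 0.    -0.003  0.002 -0.003 -0.    -0.001  0.001]
4.3 [ 0.5877  0.3665 -0.0047] 0.07205678145004461 [-0.001 -0.001 -0.    -0.001 -0.001 -0.001 -0.001]
4.35 [ 0.5877  0.3665 -0.0047] 0.07211175960913256 [ 0.    -0.     0.001 -0.001 -0.     0.001  0.001]
```

>>> step_arm(rows=[6.0,0,0,0,0,0,0,6.0,0,0,0,0,0,0,6.0,0,0,0,0,0,0,6.0,0,0,0,0,0,0], force=30)

```text
time: 4.8
position: [0.588, 0.3666, -0.004]
eef_rot: [[-0.003, 1.0, 0.0], [1.0, 0.003, 0.0], [0.0, 0.0, -1.0]]
wrist_force: [-1.5, -1.2, 4.4]
finger_gap: 0.0637
```

Run:
```python
from wm import *
s=arm.read_state(); print(np.round(s['position'],4),s['finger_gap'],np.round(s['wrist_force'],1))
c=arm.calibration('wrist'); p,d=arm.capture('wrist'); cv2.imwrite('pics/w7.png',cv2.resize(p[180:340,150:370],None,fx=3,fy=3))
W=fish_cloud(c,d); b=cv2.cvtColor(p,cv2.COLOR_BGR2GRAY)
m=(np.hypot(W[...,0]-.587,W[...,1]-.366)<.036)&(W[...,2]>.0055)&(W[...,2]<.0115)&(b>110)
q=W[m]*1000; print(len(q),q.min(0),q.max(0))
e=cv2.minEnclosingCircle(q[:,:2].astype(np.float32)); print(e)
```

```text
[ 0.588   0.3666 -0.004 ] 0.06373948319595864 [-1.5 -1.2  4.4]
3988 [552.93303125 334.00311601   5.50075819] [620.02659725 400.38204853  11.4617525 ]
((586.0811767578125, 367.0006103515625), 34.72556686401367)
```

View pics/w7.png

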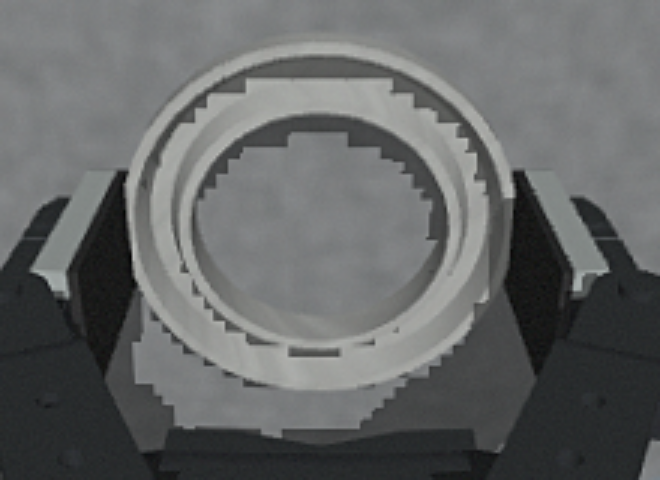

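>>> step_arm(rows=[6.0,0,0,-1,0,0,0,6.0,0,0,-2,0,0,0,6.0,-1,0,-3,0,0,0,6.0,-3,0.5,-2,0,0,0,6.0,-4,0.9,-1,0,0,0])

```text
time: 5.35
position: [0.6021, 0.2889, 0.0881]
eef_rot: [[-0.007, 1.0, 0.002], [1.0, 0.007, 0.003], [0.003, 0.002, -1.0]]
wrist_force: [0.3, 0.1, 0.2]
finger_gap: 0.0643
```

>>> step_arm(rows=[6.0,-4,0.8,0,0,0,0,6.0,-4,0.8,0,0,0,0,6.0,-4,0.8,0,0,0,0,6.0,-4,0.8,0,0,0,0,6.0,-4,0.8,0,0,0,0])

```text
time: 5.85
position: [0.6428, 0.0851, 0.0861]
eef_rot: [[-0.003, 1.0, 0.001], [1.0, 0.003, 0.0], [0.0, 0.001, -1.0]]
wrist_force: [0.4, 0.5, -0.2]
finger_gap: 0.0641
```

>>> step_arm(rows=[6.0,-4,0.8,0,0,0,0,6.0,-4,0.8,0,0,0,0,6.0,-3.5,0.5,0,0,0,0,6.0,-3,0.1,0,0,0,0,6.0,0,0,0,0,0,0])

```text
time: 6.35
position: [0.6646, -0.0652, 0.0862]
eef_rot: [[0.004, 1.0, 0.001], [1.0, -0.004, -0.003], [-0.003, 0.001, -1.0]]
wrist_force: [0.1, 0.0, -0.5]
finger_gap: 0.0641
```

```bash
python3 wm.py w8 cupS; python3 wm.py w8 cupS
```

```text
[664.6 -65.2  86.2]
cupS 637 MEC 661.9 -11.2 D 36.2 hull 662.0 -11.3 Deq 35.2 z 0.0205
[664.8 -61.8  86. ]
cupS 658 MEC 662.2 -11.0 D 36.3 hull 662.1 -11.1 Deq 35.5 z 0.0205
```

View pics/w8.png

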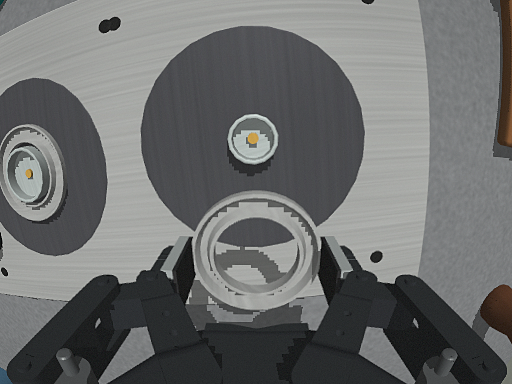

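```bash
python3 - <<'E'
from wm import *
s=arm.read_state(); P=np.array(s['position']);print(P)
c=arm.calibration('wrist'); p,d=arm.capture('wrist')
W=fish_cloud(c,d); b=cv2.cvtColor(p,cv2.COLOR_BGR2GRAY)
m=(np.hypot(W[...,0]-P[0],W[...,1]-P[1])<.037)&(abs(W[...,2]-P[2]-.010)<.0045)&(b>110)
q=W[m]*1000; print(len(q),q.min(0)-P*1000,q.max(0)-P*1000,np.median(q[:,2]))
h=cv2.convexHull(q[:,:2].astype(np.float32)); print(cv2.minEnclosingCircle(h), cv2.fitEllipse(h))
E
python3 plan.py 6 .6638 -.011 .06 2
```

```text
[ 0.66493245 -0.05914315  0.08573505]
6573 [-35.31643417 -32.65781956   5.50772843] [35.37814419 33.87210369 14.49647246] 96.56061203223626
((664.9596557617188, -55.82188034057617), 36.13154602050781) ((664.85693359375, -58.452476501464844), (65.73876953125, 69.3808364868164), 83.193115234375)
t 6.5 p [665.1 -57.5  85.6] gap 63.9 F [ 0.6  1.1 -0.3] rv [ 0.0002 -0.0007  0.0032] n 3
[6.0, 1.55, -0.04, 0.85, 0.0, 0.0, 0.001]
[6.0, 1.55, -0.04, 0.86, 0.0, 0.0, 0.001]
[6.0, 1.55, -0.04, 0.85, 0.0, 0.0, 0.001]
```

>>> step_arm(rows=[6.0,1.5,0,1,0,0,0.003,6.0,1.5,-0.1,1,0,0,0,6.0,1.2,0,1,0,0,0,6.0,0.5,0,1,0,0,0,6.0,0,0,1,0,0,0])

```text
time: 7.0
position: [0.6636, -0.009, 0.034]
eef_rot: [[-0.003, 1.0, -0.001], [1.0, 0.003, 0.0], [0.0, -0.001, -1.0]]
wrist_force: [-0.8, -0.6, 0.1]
finger_gap: 0.0642
```

>>> step_arm(rows=[6.0,0,0,0,0,0,0,6.0,0,0,0,0,0,0])

```text
time: 7.2
position: [0.6638, -0.0123, 0.0351]
eef_rot: [[0.001, 1.0, -0.0], [1.0, -0.001, -0.001], [-0.001, -0.0, -1.0]]
wrist_force: [-0.0, 0.0, 0.1]
finger_gap: 0.0644
```

```bash
python3 wm.py w9 cupS; python3 plan.py 6 .6638 -.0112 .015 2
```

```text
[663.8 -12.3  35.1]
cupS 630 MEC 662.4 -11.1 D 36.0 hull 662.7 -15.4 Deq 29.8 z 0.0203
t 7.25 p [664.1 -12.4  35.6] gap 63.9 F [-0.4  1.  -0.3] rv [ 0.0003  0.0006 -0.0014] n 2
[6.0, 0.06, -0.02, 1.03, 0.0, 0.0, -0.001]
[6.0, 0.06, -0.01, 1.03, 0.0, 0.0, -0.001]
```

View pics/w9.png

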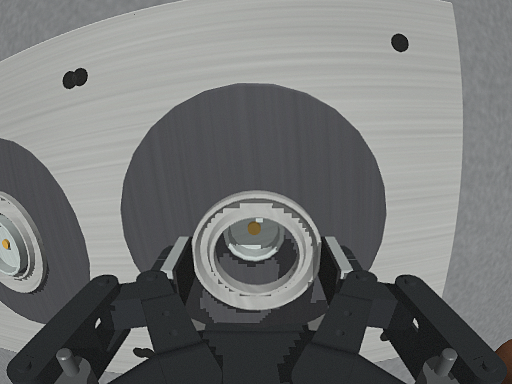

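>>> step_arm(rows=[6.0,0.1,0,0.6,0,0,0,6.0,0,0,0.6,0,0,0,6.0,0,0,0.5,0,0,0,6.0,0,0,0.4,0,0,0,6.0,0,0,0.4,0,0,0])

```text
time: 7.75
position: [0.6638, -0.0103, 0.0098]
eef_rot: [[0.0, 1.0, -0.0], [1.0, -0.0, -0.0], [-0.0, -0.0, -1.0]]
wrist_force: [0.4, -0.7, 0.3]
finger_gap: 0.064
```

>>> step_arm(rows=[6.0,0,0,0.4,0,0,0,6.0,0,0,0.3,0,0,0,6.0,0,0,0,0,0,0])

```text
time: 8.05
position: [0.6636, -0.0102, 0.0028]
eef_rot: [[0.0, 1.0, -0.001], [1.0, -0.0, -0.0], [-0.0, -0.001, -1.0]]
wrist_force: [0.2, 0.5, -0.7]
finger_gap: 0.0639
```

```bash
python3 wm.py w10 cupS; python3 plan.py 6 .6638 -.0112 .002 2
```

```text
[663.6 -10.2   2.8]
cupS 1702 MEC 662.9 -9.8 D 46.7 hull 662.8 -10.0 Deq 44.9 z 0.0202
t 8.1 p [663.8 -10.3   3.1] gap 63.8 F [-0.3 -0.6  1. ] rv [-0.0003  0.0001 -0.    ] n 1
[6.0, -0.09, 0.0, 0.11, 0.0, 0.0, 0.0]
```

View pics/w10.png

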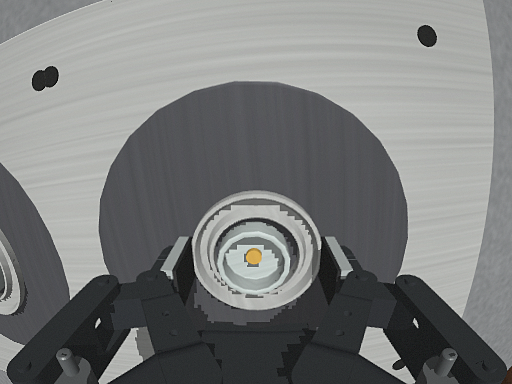

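>>> step_arm(rows=[6.0,-0.1,0,0.1,0,0,0,6.0,0,0,0,0,0,0,7.4,0,0,0,0,0,0,7.6,0,0,0,0,0,0,7.6,0,0,-1,0,0,0])

```text
time: 8.6
position: [0.663, -0.0112, 0.0115]
eef_rot: [[-0.0, 1.0, -0.002], [1.0, 0.0, -0.0], [-0.0, -0.002, -1.0]]
wrist_force: [-0.2, 0.3, -0.2]
finger_gap: 0.0762
```

>>> step_arm(rows=[7.6,-1,0,-3,0,0,0,7.6,-2,0,-2,0,0,0,7.6,-3,0,0,0,0,0,7.6,0,0,0,0,0,0,7.6,0,0,0,0,0,0])

```text
time: 9.1
position: [0.664, -0.0722, 0.0631]
eef_rot: [[0.002, 1.0, 0.001], [1.0, -0.002, -0.0], [-0.0, 0.001, -1.0]]
wrist_force: [0.2, -0.0, 0.6]
finger_gap: 0.0759
```

```bash
cat > chk.py <<'E'
from wm import *
def hullfit(W,m,lab):
    q=W[m]*1000
    if len(q)<20: print(lab,'few');return
    h=cv2.convexHull(q[:,:2].astype(np.float32)); (x,y),r=cv2.minEnclosingCircle(h); M=cv2.moments(h)
    print(lab,len(q),'MEC',round(x,1),round(y,1),'D',round(2*r,1),'hull',round(M['m10']/M['m00'],1),round(M['m01']/M['m00'],1),'Deq',round(2*np.sqrt(M['m00']/np.pi),1),'z',np.percentile(q[:,2],[5,50,95]).round(1))
E
python3 - <<'E'
from chk import *
for i in range(2):
    c=arm.calibration('wrist'); s=arm.read_state(); p,d=arm.capture('wrist'); W=fish_cloud(c,d)
    print(np.round(s['position'],4))
r=np.hypot(W[...,0]-.662,W[...,1]+.011); Z=W[...,2]
hullfit(W,(r<.021)&(Z>.016)&(Z<.024),'cup'); hullfit(W,(r<.040)&(Z>.011)&(Z<.0165),'ring')
cv2.imwrite('pics/w11.png',p)
E
```

```text
[ 0.664  -0.0722  0.0631]
[ 0.664  -0.0707  0.0627]
cup 815 MEC 660.5 -11.5 D 38.6 hull 660.8 -11.3 Deq 36.6 z [17.8 20.4 21.7]
ring 3228 MEC 663.9 -11.0 D 66.6 hull 663.9 -11.0 Deq 65.7 z [11.3 14.  15.5]
```

View pics/w11.png

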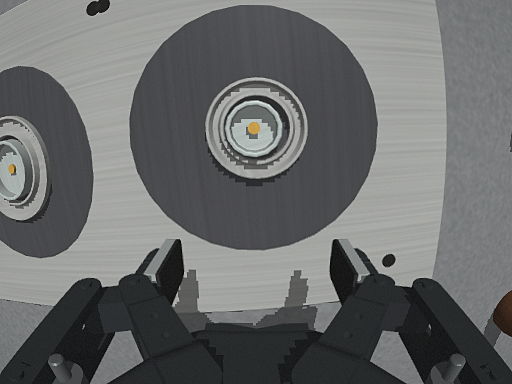

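>>> step_arm(rows=[8.0,1,-1,-2,0,0,0,8.0,3,-2.6,-2,0,0,0,8.0,3.2,-2.8,-1,0,0,0,8.0,3.2,-2.8,0,0,0,0,8.0,3.2,-2.8,0,0,0,0])

```text
time: 9.7
position: [0.5427, 0.0673, 0.1127]
eef_rot: [[-0.002, 1.0, 0.001], [1.0, 0.002, 0.001], [0.001, 0.001, -1.0]]
wrist_force: [0.4, 1.6, -0.6]
finger_gap: 0.0801
```

>>> step_arm(rows=[8.0,3.2,-2.8,0,0,0,0,8.0,3.2,-2.8,0,0,0,0,8.0,3.2,-2.8,0,0,0,0,8.0,3.2,-2.8,0,0,0,0,8.0,2.7,-2.4,1,0,0,0])

```text
time: 10.2
position: [0.4065, 0.2228, 0.1034]
eef_rot: [[-0.003, 1.0, 0.002], [1.0, 0.003, 0.002], [0.002, 0.002, -1.0]]
wrist_force: [1.1, 0.9, -0.9]
finger_gap: 0.08
```

>>> step_arm(rows=[6.0,1,-1,2,0,0,0,6.0,0,0,0,0,0,0,6.0,0,0,0,0,0,0,6.0,0,0,0,0,0,0])

```text
time: 10.6
position: [0.399, 0.2294, 0.0831]
eef_rot: [[0.001, 1.0, 0.001], [1.0, -0.001, 0.0], [0.0, 0.001, -1.0]]
wrist_force: [1.1, -0.2, 0.2]
finger_gap: 0.06
```

```bash
python3 wm.py w12 sprS turq;python3 wm.py w12 sprS turq
```

```text
[399.  229.4  83.1]
sprS 2116 MEC 398.4 279.4 D 47.8 hull 398.3 279.5 Deq 46.8 z 0.0217
turq 2102 MEC 381.1 174.0 D 67.1 hull 381.5 174.2 Deq 65.8 z 0.0075
[399.1 229.3  83.1]
sprS 2117 MEC 398.4 279.4 D 47.9 hull 398.4 279.5 Deq 46.8 z 0.0217
turq 2108 MEC 381.6 174.0 D 67.7 hull 381.4 174.1 Deq 66.0 z 0.0076
```

View pics/w12.png

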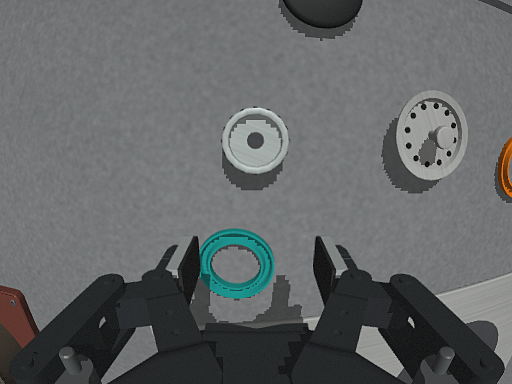

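>>> step_arm(rows=[6.0,2.5,-0.1,1,0,0,0,6.0,2.0,0,2,0,0,0,6.0,0.5,0,2,0,0,0,6.0,0,0,1.6,0,0,0,6.0,0,0,1,0,0,0])

```text
time: 11.2
position: [0.3972, 0.2792, 0.0055]
eef_rot: [[0.001, 1.0, -0.0], [1.0, -0.001, -0.001], [-0.001, -0.0, -1.0]]
wrist_force: [0.2, -0.9, 0.0]
finger_gap: 0.06
```

>>> step_arm(rows=[6.0,0,0,0,0,0,0,6.0,0,0,0,0,0,0])

```text
time: 11.4
position: [0.3975, 0.2795, 0.0069]
eef_rot: [[0.001, 1.0, 0.0], [1.0, -0.001, 0.0], [0.0, 0.0, -1.0]]
wrist_force: [0.8, -0.1, 0.2]
finger_gap: 0.0603
```

>>> step_arm(rows=[6.0,0,0.1,0,0,0,0,4.0,0,0,0,0,0,0,4.0,0,0,0,0,0,0,4.0,0,0,0,0,0,0,4.0,0,0,0,0,0,0], force=30)

```text
time: 11.9
position: [0.3986, 0.2801, 0.0074]
eef_rot: [[0.0, 1.0, 0.001], [1.0, -0.0, 0.001], [0.001, 0.001, -1.0]]
wrist_force: [-1.1, -1.4, 7.6]
finger_gap: 0.046
```

>>> step_arm(rows=[4.0,0,0,-1,0,0,0,4.0,0,0,-2,0,0,0,4.0,-1,1,-3,0,0,0,4.0,-3,2.2,-2,0,0,0,4.0,-3.3,2.6,-1,0,0,0])

```text
time: 12.4
position: [0.457, 0.2075, 0.0993]
eef_rot: [[-0.003, 1.0, 0.003], [1.0, 0.003, 0.003], [0.003, 0.003, -1.0]]
wrist_force: [1.0, 0.3, -1.3]
finger_gap: 0.0458
```

```bash
python3 plan.py 4 .662 -.061 .10
```

```text
t 12.4 p [457.  207.5  99.3] gap 45.8 F [ 1.   0.3 -1.3] rv [ 0.0026 -0.0027  0.0029] n 9
[4.0, -2.99, 2.27, -0.01, 0.0, 0.0, 0.0]
[4.0, -2.99, 2.27, -0.01, 0.0, 0.0, 0.0]
[4.0, -2.99, 2.27, -0.01, 0.0, 0.0, 0.0]
[4.0, -2.99, 2.27, -0.01, 0.0, 0.0, 0.0]
[4.0, -2.99, 2.27, -0.01, 0.0, 0.0, 0.0]
[4.0, -2.99, 2.27, -0.01, 0.0, 0.0, 0.0]
[4.0, -2.99, 2.27, -0.01, 0.0, 0.0, 0.0]
[4.0, -2.99, 2.27, -0.01, 0.0, 0.0, 0.0]
[4.0, -2.99, 2.27, -0.01, 0.0, 0.0, 0.0]
```

>>> step_arm(rows=[4.0,-3,2.3,0,0,0,0,4.0,-3,2.3,0,0,0,0,4.0,-3,2.3,0,0,0,0,4.0,-3,2.3,0,0,0,0,4.0,-3,2.3,0,0,0,0])

```text
time: 12.9
position: [0.5718, 0.0556, 0.0973]
eef_rot: [[-0.0, 1.0, 0.001], [1.0, 0.0, 0.001], [0.001, 0.001, -1.0]]
wrist_force: [-0.1, -0.3, 0.3]
finger_gap: 0.046
```

>>> step_arm(rows=[4.0,-3,2.3,0,0,0,0,4.0,-3,2.3,0,0,0,0,4.0,-3,2.3,0,0,0,0,4.0,-2,1.8,0,0,0,0,4.0,0,0,0,0,0,0])

```text
time: 13.4
position: [0.6593, -0.0578, 0.0972]
eef_rot: [[0.005, 1.0, 0.001], [1.0, -0.005, -0.002], [-0.002, 0.001, -1.0]]
wrist_force: [0.3, -0.7, -0.2]
finger_gap: 0.0459
```

>>> step_arm(rows=[4.0,0,0,0,0,0,0,4.0,0,0,0,0,0,0])

```text
time: 13.6
position: [0.6575, -0.0519, 0.0966]
eef_rot: [[-0.001, 1.0, -0.0], [1.0, 0.001, 0.001], [0.001, -0.0, -1.0]]
wrist_force: [-0.4, -1.2, -0.3]
finger_gap: 0.0456
```

```bash
cat > held.py <<'E'
from chk import *
import sys
# held.py name topoffset(m above TCP) D  cupx cupy
def go(name,off,D,cx,cy,rc=.018):
    c=arm.calibration('wrist'); s=arm.read_state(); p,d=arm.capture('wrist'); W=fish_cloud(c,d); P=np.array(s['position'])
    print('t',s['time'],np.round(P*1000,1),s['finger_gap'])
    Z=W[...,2]; r=np.hypot(W[...,0]-cx,W[...,1]-cy)
    hullfit(W,(r<rc+.003)&(Z>.0165)&(Z<.024),'cup')
    r=np.hypot(W[...,0]-P[0],W[...,1]-P[1]); hsv=cv2.cvtColor(p,cv2.COLOR_BGR2GRAY)
    hullfit(W,(r<D/2+.006)&(abs(W[...,0]-P[0])<D/2-.003)&(abs(Z-P[2]-off)<.0035),'held')
    m=(r<D/2+.006)&(abs(Z-P[2]-off)<.0035)&(abs(W[...,0]-P[0])<.006); q=W[m][:,1]*1000
    if len(q): print('held y range rel TCP',q.min()-P[1]*1000,q.max()-P[1]*1000,'top z',np.median(W[m][:,2]))
    cv2.imwrite(f'pics/{name}.png',p); return W,p
if __name__=='__main__':
    a=sys.argv; go(a[1],*map(float,a[2:]))
E
python3 held.py w13 .0145 .047 .662 -.011; python3 plan.py 4 .662 -.0115 .05
```

```text
t 13.6 [657.5 -51.9  96.6] 0.04561519347021971
cup 553 MEC 662.3 -11.0 D 35.9 hull 662.1 -10.9 Deq 34.9 z [18.6 20.5 21.6]
held 2675 MEC 656.9 -51.9 D 48.4 hull 657.4 -52.0 Deq 45.8 z [107.8 111.1 112.3]
held y range rel TCP -23.40790308662376 23.830180465002453 top z 0.11074565486750046
t 13.65 p [657.5 -51.7  96.6] gap 46.1 F [ 0.2 -0.4 -1. ] rv [-0.0002 -0.0009  0.0016] n 2
[4.0, 2.01, 0.23, 2.33, 0.0, 0.0, 0.001]
[4.0, 2.01, 0.22, 2.33, 0.0, 0.0, 0.001]
```

View pics/w13.png

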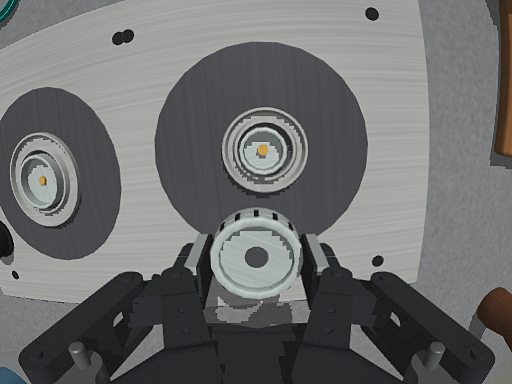

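>>> step_arm(rows=[4.0,1.5,0.2,1.5,0,0,0,4.0,1.5,0.2,1.5,0,0,0,4.0,0.8,0.1,1.5,0,0,0,4.0,0.2,0,1.2,0,0,0,4.0,0,0,0,0,0,0])

```text
time: 14.15
position: [0.6612, -0.0124, 0.0364]
eef_rot: [[-0.001, 1.0, -0.004], [1.0, 0.001, -0.001], [-0.001, -0.004, -1.0]]
wrist_force: [0.8, -0.1, -0.9]
finger_gap: 0.0458
```

>>> step_arm(rows=[4.0,0,0,0,0,0,0,4.0,0,0,0,0,0,0,4.0,0,0,0,0,0,0])

```text
time: 14.45
position: [0.6634, -0.014, 0.0401]
eef_rot: [[0.001, 1.0, 0.001], [1.0, -0.001, -0.0], [-0.0, 0.001, -1.0]]
wrist_force: [0.5, -0.3, -1.1]
finger_gap: 0.0456
```

```bash
python3 plan.py 4 .6621 -.0112 .02
```

```text
t 14.45 p [663.4 -14.   40.1] gap 45.6 F [ 0.5 -0.3 -1.1] rv [ 0.0012  0.0001 -0.0011] n 1
[4.0, 0.28, -0.13, 2.01, 0.001, 0.0, -0.001]
```

>>> step_arm(rows=[4.0,0.1,0,0.3,0,0,0,4.0,0,0,0.3,0,0,0,4.0,0,0,0.2,0,0,0,4.0,0,0,0,0,0,0])

```text
time: 14.85
position: [0.6626, -0.0122, 0.0308]
eef_rot: [[-0.0, 1.0, -0.001], [1.0, 0.0, -0.0], [-0.0, -0.001, -1.0]]
wrist_force: [-0.5, 0.1, -1.0]
finger_gap: 0.0458
```

```bash
python3 held.py w14 .0145 .047 .662 -.011; python3 plan.py 4 .6621 -.0112 .02
```

```text
t 14.85 [662.6 -12.2  30.8] 0.04575457065182493
cup 50 MEC 662.4 4.6 D 17.9 hull 662.1 5.6 Deq 6.4 z [16.7 17.8 19.7]
held 2705 MEC 662.5 -12.5 D 48.4 hull 662.5 -12.5 Deq 45.9 z [42.1 45.4 46.6]
held y range rel TCP -24.02394268910431 23.932063130772754 top z 0.04498075856087318
t 14.9 p [662.7 -12.3  31.1] gap 45.6 F [0.2 0.4 0.1] rv [-0.0005  0.0001 -0.0001] n 1
[4.0, 0.11, -0.06, 1.11, 0.0, 0.0, 0.0]
```

View pics/w14.png

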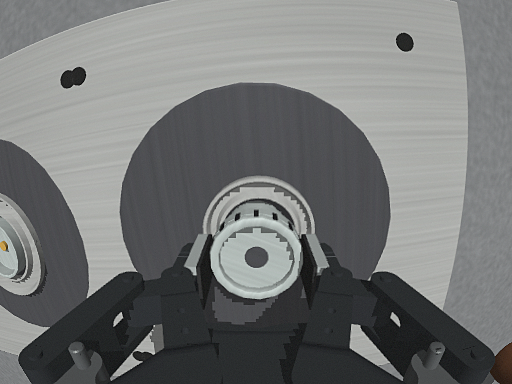

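>>> step_arm(rows=[4.0,0.1,-0.05,0.3,0,0,0,4.0,0,0,0.3,0,0,0,4.0,0,0,0.3,0,0,0,4.0,0,0,0.2,0,0,0,4.0,0,0,0,0,0,0])

```text
time: 15.4
position: [0.6622, -0.0112, 0.0199]
eef_rot: [[-0.0, 1.0, -0.001], [1.0, 0.0, -0.0], [-0.0, -0.001, -1.0]]
wrist_force: [0.6, -0.2, -0.6]
finger_gap: 0.0458
```

```bash
python3 held.py w15 .0145 .047 .662 -.011; python3 plan.py 4 .6621 -.0112 .02
```

```text
t 15.4 [662.2 -11.2  19.9] 0.045769051203883256
cup few
held 2678 MEC 662.0 -11.6 D 48.3 hull 662.1 -11.5 Deq 45.9 z [31.1 34.5 35.6]
held y range rel TCP -23.90995212099454 23.706218959823723 top z 0.03408718820276477
t 15.45 p [662.3 -11.3  20.1] gap 45.4 F [ 0.3 -0.3 -0.5] rv [-0.0003  0.0001 -0.0001] n 1
[4.0, 0.01, -0.02, 0.01, 0.0, 0.0, 0.0]
```

>>> step_arm(rows=[4.0,0,0,0.05,0,0,0,5.6,0,0,0,0,0,0,6.2,0,0,0,0,0,0,6.2,0,0,-1.5,0,0,0,6.2,-1,0,-3,0,0,0])

```text
time: 15.95
position: [0.661, -0.0194, 0.0639]
eef_rot: [[-0.002, 1.0, -0.004], [1.0, 0.002, 0.001], [0.001, -0.004, -1.0]]
wrist_force: [0.6, 0.4, 0.6]
finger_gap: 0.062
```

>>> step_arm(rows=[6.2,-3,0,-2,0,0,0,6.2,-1,0,-0.5,0,0,0,6.2,0,0,0,0,0,0,6.2,0,0,0,0,0,0,6.2,0,0,0,0,0,0])

```text
time: 16.45
position: [0.6618, -0.0592, 0.0885]
eef_rot: [[-0.002, 1.0, -0.002], [1.0, 0.002, 0.001], [0.001, -0.002, -1.0]]
wrist_force: [-0.2, 0.2, -0.9]
finger_gap: 0.0623
```

Run:
```python
from chk import *
c=arm.calibration('wrist'); s=arm.read_state(); p,d=arm.capture('wrist'); W=fish_cloud(c,d)
print(np.round(s['position'],4))
r=np.hypot(W[...,0]-.662,W[...,1]+.011); Z=W[...,2]
hullfit(W,(r<.03)&(Z>.030)&(Z<.04),'sprS'); hullfit(W,(r<.040)&(Z>.011)&(Z<.0165),'ring')
r=np.hypot(W[...,0]-.452,W[...,1]+.0355); hullfit(W,(r<.030)&(Z>.0165)&(Z<.024),'cupL'); hullfit(W,(r<.050)&(Z>.011)&(Z<.0165),'ringL')
cv2.imwrite('pics/w16.png',p)
```

```text
[ 0.6618 -0.0592  0.0885]
sprS 2193 MEC 662.3 -12.0 D 47.9 hull 662.1 -11.8 Deq 46.8 z [30.1 33.8 35.4]
ring 1593 MEC 663.9 -11.3 D 66.6 hull 663.9 -11.0 Deq 65.6 z [11.3 14.  15.5]
cupL 600 MEC 452.4 -32.9 D 53.9 hull 452.5 -32.8 Deq 52.1 z [16.9 19.9 21.4]
ringL 2062 MEC 452.1 -33.0 D 93.8 hull 452.4 -32.9 Deq 92.1 z [11.2 13.7 15.6]
```

View pics/w16.png

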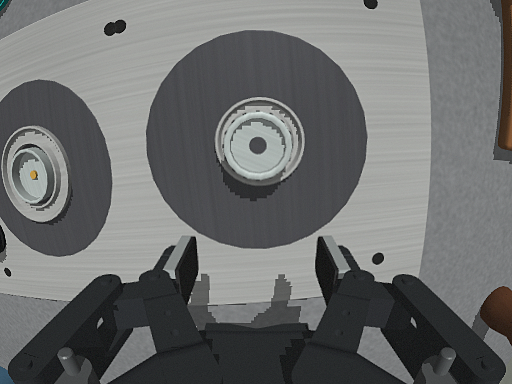

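>>> step_arm(rows=[8.2,-2,-0.4,-2,0,0,0,8.2,-3.9,-0.8,-1,0,0,0,8.2,-4,-0.8,0,0,0,0,8.2,-4,-0.8,0,0,0,0,8.2,-4,-0.8,0,0,0,0])

```text
time: 17.0
position: [0.6261, -0.2403, 0.1191]
eef_rot: [[-0.002, 1.0, -0.001], [1.0, 0.002, 0.001], [0.001, -0.001, -1.0]]
wrist_force: [0.3, -1.1, -0.7]
finger_gap: 0.0817
```

>>> step_arm(rows=[8.2,-4,-0.8,0,0,0,0,8.2,-4,-0.8,0,0,0,0,8.2,-4,-0.8,0,0,0,0,8.2,-3.2,-0.7,0,0,0,0,8.2,-1.5,-0.2,0,0,0,0])

```text
time: 17.5
position: [0.5915, -0.4102, 0.119]
eef_rot: [[0.003, 1.0, -0.002], [1.0, -0.003, -0.001], [-0.001, -0.002, -1.0]]
wrist_force: [0.4, -0.7, -0.1]
finger_gap: 0.0821
```

>>> step_arm(rows=[7.4,0,0,0,0,0,0,7.4,0,0,0,0,0,0,7.4,0,0,0,0,0,0,7.4,0,0,0,0,0,0,7.4,0,0,0,0,0,0])

```text
time: 18.0
position: [0.5942, -0.4059, 0.1199]
eef_rot: [[-0.002, 1.0, 0.0], [1.0, 0.002, 0.0], [0.0, 0.0, -1.0]]
wrist_force: [-0.5, 0.0, 0.3]
finger_gap: 0.074
```

```bash
python3 wm.py w17 sprL egg jar;python3 wm.py w17 sprL egg jar
```

```text
[ 594.2 -405.9  119.9]
sprL 2459 MEC 593.7 -385.4 D 62.9 hull 593.6 -385.3 Deq 61.9 z 0.0216
egg 835 MEC 530.5 -294.9 D 49.0 hull 530.6 -294.7 Deq 47.8 z 0.0501
jar 1550 MEC 467.7 -409.1 D 40.9 hull 468.0 -408.8 Deq 39.3 z 0.0586
[ 593.9 -406.2  119.9]
sprL 2450 MEC 593.7 -385.3 D 62.8 hull 593.6 -385.2 Deq 61.8 z 0.0216
egg 824 MEC 530.3 -294.7 D 48.9 hull 530.5 -294.7 Deq 47.8 z 0.05
jar 1552 MEC 467.7 -408.6 D 40.6 hull 468.0 -408.7 Deq 39.5 z 0.0586
```

View pics/w17.png

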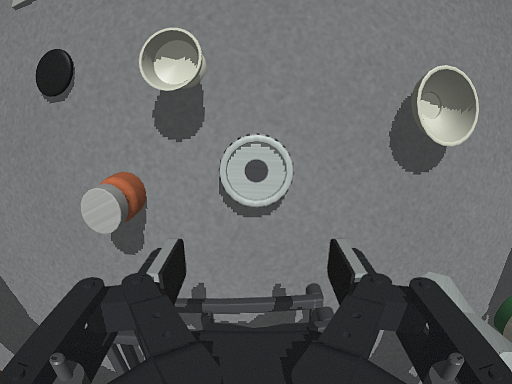

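>>> step_arm(rows=[7.4,1.2,0,2,0,0,0,7.4,0.9,0,3,0,0,0,7.4,0,0,3,0,0,0,7.4,0,0,2,0,0,0,7.4,0,0,1.5,0,0,0])

```text
time: 18.6
position: [0.593, -0.3856, 0.0032]
eef_rot: [[-0.0, 1.0, -0.001], [1.0, 0.0, 0.001], [0.001, -0.001, -1.0]]
wrist_force: [0.4, -0.0, 0.1]
finger_gap: 0.074
```

>>> step_arm(rows=[7.4,0,0,0,0,0,0,7.4,0,0,0,0,0,0,7.4,0,0,0,0,0,0])

```text
time: 18.9
position: [0.5942, -0.387, 0.0064]
eef_rot: [[0.0, 1.0, 0.002], [1.0, -0.0, -0.001], [-0.001, 0.002, -1.0]]
wrist_force: [-0.6, -1.1, 0.6]
finger_gap: 0.0743
```

```bash
python3 plan.py 7.4 .5937 -.3853 .004
```

```text
t 18.9 p [ 594.2 -387.     6.4] gap 74.3 F [-0.6 -1.1  0.6] rv [ 0.0019  0.0012 -0.0002] n 1
[7.4, 0.17, -0.05, 0.24, 0.002, 0.001, 0.0]
```

>>> step_arm(rows=[7.4,0.1,0,0.1,0,0,0,5.5,0,0,0,0,0,0,5.5,0,0,0,0,0,0,5.5,0,0,0,0,0,0,5.5,0,0,0,0,0,0], force=30)

```text
time: 19.4
position: [0.5939, -0.3853, 0.0049]
eef_rot: [[-0.0, 1.0, 0.001], [1.0, 0.0, -0.0], [-0.0, 0.001, -1.0]]
wrist_force: [-1.2, 1.1, 6.1]
finger_gap: 0.0603
```

```bash
python3 plan.py 5.5 .452 -.085 .12
```

```text
t 19.4 p [ 593.9 -385.3    4.9] gap 60.3 F [-1.2  1.1  6.1] rv [0.0011 0.0002 0.0001] n 9
[5.5, 3.34, -1.57, -1.28, 0.0, 0.0, 0.0]
[5.5, 3.34, -1.58, -1.28, 0.0, 0.0, 0.0]
[5.5, 3.34, -1.57, -1.28, 0.0, 0.0, 0.0]
[5.5, 3.34, -1.58, -1.28, 0.0, 0.0, 0.0]
[5.5, 3.33, -1.57, -1.28, 0.0, 0.0, 0.0]
[5.5, 3.34, -1.58, -1.28, 0.0, 0.0, 0.0]
[5.5, 3.33, -1.57, -1.28, 0.0, 0.0, 0.0]
[5.5, 3.34, -1.58, -1.29, 0.0, 0.0, 0.0]
[5.5, 3.33, -1.57, -1.28, 0.0, 0.0, 0.0]
```

>>> step_arm(rows=[5.5,0,0,-1,0,0,0,5.5,0,0,-3,0,0,0,5.5,0,0,-4,0,0,0,5.5,1.5,-0.7,-3,0,0,0,5.5,3.3,-1.6,-0.5,0,0,0])

```text
time: 19.9
position: [0.5717, -0.341, 0.1238]
eef_rot: [[0.003, 1.0, 0.006], [1.0, -0.003, -0.005], [-0.005, 0.006, -1.0]]
wrist_force: [-0.2, -0.5, -1.1]
finger_gap: 0.0598
```

>>> step_arm(rows=[5.5,3.4,-1.6,0,0,0,0,5.5,3.4,-1.6,0,0,0,0,5.5,3.4,-1.6,0,0,0,0,5.5,3.4,-1.6,0,0,0,0,5.5,3.4,-1.6,0,0,0,0])

```text
time: 20.4
position: [0.4896, -0.1661, 0.1193]
eef_rot: [[0.0, 1.0, 0.001], [1.0, -0.0, 0.0], [0.0, 0.001, -1.0]]
wrist_force: [0.7, 1.1, -0.8]
finger_gap: 0.0603
```

>>> step_arm(rows=[5.5,3.4,-1.6,0,0,0,0,5.5,3.0,-1.5,1,0,0,0,5.5,2.0,-0.9,1,0,0,0,5.5,0,0,0,0,0,0,5.5,0,0,0,0,0,0])

```text
time: 20.9
position: [0.4506, -0.0834, 0.0994]
eef_rot: [[-0.001, 1.0, 0.001], [1.0, 0.001, 0.0], [0.0, 0.001, -1.0]]
wrist_force: [0.0, -0.4, -1.2]
finger_gap: 0.0604
```

>>> step_arm(rows=[5.5,0,0,0,0,0,0,5.5,0,0,0,0,0,0,5.5,0,0,0,0,0,0])

```text
time: 21.2
position: [0.4508, -0.084, 0.0991]
eef_rot: [[0.001, 1.0, 0.0], [1.0, -0.001, -0.0], [-0.0, 0.0, -1.0]]
wrist_force: [0.2, 0.2, -1.2]
finger_gap: 0.0604
```

```bash
python3 held.py w18 .0172 .062 .4524 -.0333 .026;python3 held.py w18 .0172 .062 .4524 -.0333 .026; python3 plan.py 5.5 .452 -.035 .05
```

```text
t 21.2 [450.8 -84.   99.1] 0.06039786136979015
cup 860 MEC 452.1 -32.9 D 52.5 hull 452.0 -32.7 Deq 51.1 z [18.2 20.4 21.6]
held 4829 MEC 450.9 -84.1 D 63.4 hull 450.8 -84.0 Deq 61.2 z [112.9 116.3 117.6]
held y range rel TCP -30.786090036553645 31.375475952033185 top z 0.11543910135970312
t 21.25 [450.7 -83.8  99. ] 0.06009142576320775
cup 869 MEC 452.1 -32.7 D 52.1 hull 452.0 -32.7 Deq 51.2 z [18.1 20.4 21.6]
held 4745 MEC 451.1 -83.8 D 63.5 hull 450.6 -83.7 Deq 61.1 z [112.8 116.2 117.5]
held y range rel TCP -30.706550343170107 31.54546249913085 top z 0.11569045199758096
t 21.3 p [450.6 -83.7  98.9] gap 60.1 F [ 0.4  0.4 -1.9] rv [ 0.      0.0002 -0.0009] n 2
[5.5, 2.44, 0.07, 2.44, 0.0, 0.0, 0.0]
[5.5, 2.43, 0.07, 2.45, 0.0, 0.0, 0.0]
```

View pics/w18.png

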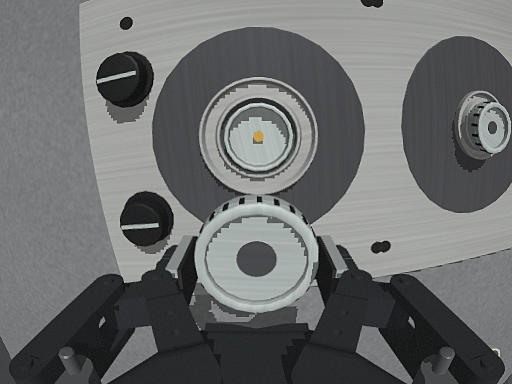

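>>> step_arm(rows=[5.5,1.8,0.1,1.5,0,0,0,5.5,1.8,0,1.5,0,0,0,5.5,1.1,0,1.5,0,0,0,5.5,0.4,0,1.5,0,0,0,5.5,0,0,0.3,0,0,0])

```text
time: 21.8
position: [0.4504, -0.0318, 0.0345]
eef_rot: [[-0.001, 1.0, -0.003], [1.0, 0.001, -0.001], [-0.001, -0.003, -1.0]]
wrist_force: [-0.9, -0.3, -0.1]
finger_gap: 0.06
```

>>> step_arm(rows=[5.5,0,0,0,0,0,0,5.5,0,0,0,0,0,0,5.5,0,0,0,0,0,0,5.5,0,0,0,0,0,0])

```text
time: 22.2
position: [0.4518, -0.0325, 0.0364]
eef_rot: [[0.001, 1.0, 0.001], [1.0, -0.001, 0.0], [0.0, 0.001, -1.0]]
wrist_force: [0.9, 0.1, -1.2]
finger_gap: 0.0603
```

```bash
python3 held.py w19 .0172 .062 .4521 -.0328 .026; python3 plan.py 5.5 .452 -.033 .017
```

```text
t 22.2 [451.8 -32.5  36.4] 0.06029596744098898
cup 94 MEC 452.0 -10.8 D 28.0 hull 452.1 -9.1 Deq 10.1 z [16.7 18.8 20.8]
held 4801 MEC 451.9 -32.5 D 63.4 hull 451.8 -32.4 Deq 61.1 z [50.2 53.7 54.9]
held y range rel TCP -31.177580960245102 31.597654156951 top z 0.0529272106466316
t 22.25 p [451.7 -32.4  36.3] gap 60.4 F [ 0.7 -0.7 -1.3] rv [ 0.0008 -0.0002 -0.0004] n 1
[5.5, -0.06, 0.03, 1.93, 0.001, 0.0, 0.0]
```

>>> step_arm(rows=[5.5,-0.05,0,0.6,0,0,0,5.5,0,0,0.5,0,0,0,5.5,0,0,0.4,0,0,0,5.5,0,0,0.3,0,0,0,5.5,0,0,0,0,0,0])

```text
time: 22.75
position: [0.4511, -0.0328, 0.0173]
eef_rot: [[-0.0, 1.0, -0.001], [1.0, 0.0, -0.0], [-0.0, -0.001, -1.0]]
wrist_force: [0.9, 0.2, -1.7]
finger_gap: 0.0605
```

```bash
python3 held.py w20 .0172 .062 .4521 -.0328 .026; python3 plan.py 5.5 .452 -.033 .017
```

```text
t 22.75 [451.1 -32.8  17.3] 0.060526259058344606
cup few
held 4803 MEC 451.2 -33.0 D 63.5 hull 451.0 -32.7 Deq 61.1 z [31.1 34.5 35.8]
held y range rel TCP -30.477512862968084 31.47274082485302 top z 0.03377356247713481
t 22.8 p [451.2 -32.8  17.6] gap 60.6 F [ 0.9  0.4 -0.8] rv [-0.0006  0.0003  0.    ] n 1
[5.5, -0.02, 0.08, 0.06, -0.001, 0.0, 0.0]
```

>>> step_arm(rows=[5.5,0,0.05,0.05,0,0,0,7.0,0,0,0,0,0,0,7.5,0,0,0,0,0,0,7.5,0,0,-1.5,0,0,0,7.5,-1,0,-3,0,0,0])

```text
time: 23.3
position: [0.4505, -0.0419, 0.0614]
eef_rot: [[-0.002, 1.0, -0.004], [1.0, 0.002, -0.001], [-0.001, -0.004, -1.0]]
wrist_force: [1.1, 0.1, 0.6]
finger_gap: 0.0749
```

>>> step_arm(rows=[7.5,-3,0,-2,0,0,0,7.5,-1,0,-1,0,0,0,7.5,0,0,0,0,0,0,7.5,0,0,0,0,0,0,7.5,0,0,0,0,0,0])

```text
time: 23.8
position: [0.4513, -0.0816, 0.0913]
eef_rot: [[-0.001, 1.0, -0.002], [1.0, 0.001, 0.0], [0.0, -0.002, -1.0]]
wrist_force: [0.4, -0.4, 0.0]
finger_gap: 0.0754
```

Run:
```python
from chk import *
c=arm.calibration('wrist'); s=arm.read_state(); p,d=arm.capture('wrist'); W=fish_cloud(c,d)
print(np.round(s['position'],4))
Z=W[...,2]
r=np.hypot(W[...,0]-.662,W[...,1]+.011); hullfit(W,(r<.03)&(Z>.030)&(Z<.04),'sprS'); hullfit(W,(r<.040)&(Z>.011)&(Z<.0165),'ring')
r=np.hypot(W[...,0]-.452,W[...,1]+.033); hullfit(W,(r<.037)&(Z>.03)&(Z<.039),'sprL'); hullfit(W,(r<.050)&(Z>.011)&(Z<.0165),'ringL')
cv2.imwrite('pics/w21.png',p)
```

```text
[ 0.4513 -0.0816  0.0913]
sprS 918 MEC 660.7 -11.6 D 48.3 hull 659.9 -11.9 Deq 45.7 z [30.1 33.2 35.3]
ring 831 MEC 663.1 -11.0 D 67.2 hull 659.0 -10.4 Deq 61.3 z [11.3 13.8 15.5]
sprL 3691 MEC 451.8 -32.9 D 63.0 hull 452.0 -33.0 Deq 61.9 z [30.1 33.5 35.3]
ringL 2156 MEC 452.1 -32.9 D 92.6 hull 452.1 -32.7 Deq 91.6 z [11.3 13.9 15.5]
```

View pics/w21.png

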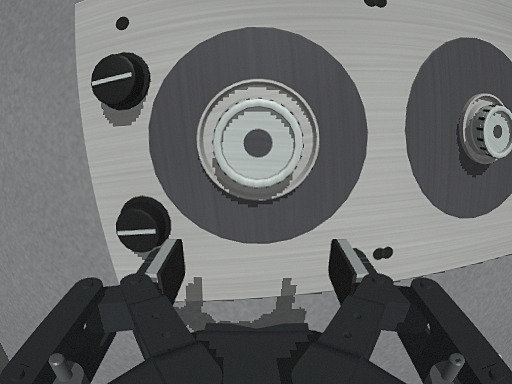

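>>> step_arm(rows=[7,-2,-0.4,-1,0,0,0,7,-3.6,-0.9,-1,0,0,0,7,-3.8,-1,0,0,0,0,7,-3.8,-1,0,0,0,0,7,-3.8,-1,0,0,0,0])

```text
time: 24.35
position: [0.4085, -0.2532, 0.1118]
eef_rot: [[-0.002, 1.0, -0.001], [1.0, 0.002, 0.0], [0.0, -0.001, -1.0]]
wrist_force: [0.6, -0.0, -1.4]
finger_gap: 0.0701
```

>>> step_arm(rows=[6.2,-3.8,-1,0,0,0,0,6.2,-2.5,-0.7,1,0,0,0,6.2,-1,0,1,0,0,0,6.2,0,0,0,0,0,0,6.2,0,0,0,0,0,0])

```text
time: 24.85
position: [0.3919, -0.3248, 0.0918]
eef_rot: [[-0.001, 1.0, -0.002], [1.0, 0.001, 0.001], [0.001, -0.002, -1.0]]
wrist_force: [-0.5, 0.1, 0.5]
finger_gap: 0.0621
```

>>> step_arm(rows=[6.2,0,0,0,0,0,0,6.2,0,0,0,0,0,0,6.2,0,0,0,0,0,0])

```text
time: 25.15
position: [0.3925, -0.3251, 0.0927]
eef_rot: [[-0.001, 1.0, 0.001], [1.0, 0.001, 0.0], [0.0, 0.001, -1.0]]
wrist_force: [0.3, -0.2, -0.7]
finger_gap: 0.0623
```

```bash
python3 wm.py w22 capS egg;python3 wm.py w22 capS egg
```

```text
[ 392.5 -325.1   92.7]
capS 3110 MEC 391.2 -282.6 D 49.3 hull 391.0 -282.5 Deq 48.4 z 0.0114
egg 866 MEC 530.7 -294.4 D 50.0 hull 530.6 -294.5 Deq 48.3 z 0.0499
[ 392.3 -325.3   92.6]
capS 3116 MEC 391.2 -282.8 D 49.6 hull 391.1 -282.5 Deq 48.4 z 0.0114
egg 853 MEC 530.6 -294.4 D 49.2 hull 530.6 -294.5 Deq 48.0 z 0.05
```

View pics/w22.png

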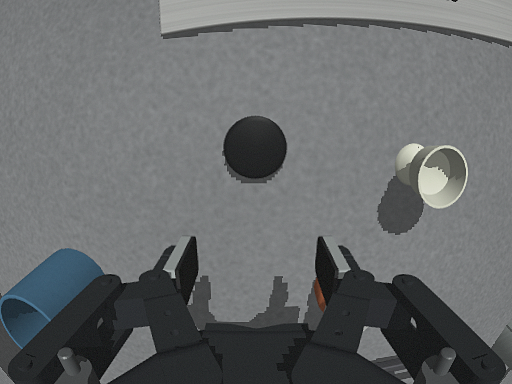

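>>> step_arm(rows=[6.2,2.3,-0.1,1.5,0,0,0,6.2,1.7,0,2,0,0,0,6.2,0.2,0,2.5,0,0,0,6.2,0,0,2,0,0,0,6.2,0,0,0.7,0,0,0])

```text
time: 25.75
position: [0.39, -0.2829, 0.0039]
eef_rot: [[-0.0, 1.0, -0.002], [1.0, 0.0, 0.001], [0.001, -0.002, -1.0]]
wrist_force: [-0.2, -0.2, 0.1]
finger_gap: 0.0621
```

>>> step_arm(rows=[6.2,0,0,0.3,0,0,0,6.2,0,0,0,0,0,0,6.2,0,0,0,0,0,0,6.2,0,0,0,0,0,0])

```text
time: 26.15
position: [0.3915, -0.2841, 0.0031]
eef_rot: [[0.0, 1.0, 0.001], [1.0, -0.0, -0.0], [-0.0, 0.001, -1.0]]
wrist_force: [-0.4, -0.5, -0.5]
finger_gap: 0.0623
```

```bash
python3 plan.py 6.2 .3911 -.2826 .001
```

```text
t 26.15 p [ 391.5 -284.1    3.1] gap 62.3 F [-0.4 -0.5 -0.5] rv [ 0.0014  0.0004 -0.0001] n 1
[6.2, 0.15, -0.04, 0.21, 0.001, 0.0, 0.0]
```

>>> step_arm(rows=[6.2,0.05,0,0.2,0,0,0,4.4,0,0,0,0,0,0,4.4,0,0,0,0,0,0,4.4,0,0,0,0,0,0,4.4,0,0,0,0,0,0], force=30)

```text
time: 26.65
position: [0.391, -0.2831, 0.0007]
eef_rot: [[-0.0, 1.0, 0.0], [1.0, 0.0, 0.0], [0.0, 0.0, -1.0]]
wrist_force: [-0.9, 0.7, 5.2]
finger_gap: 0.0472
```

>>> step_arm(rows=[4.4,0,0,-1,0,0,0,4.4,0,0,-2,0,0,0,4.4,1,1,-3.5,0,0,0,4.4,2.5,2.8,-3,0,0,0,4.4,2.6,3.1,-1,0,0,0])

```text
time: 27.15
position: [0.4615, -0.223, 0.1092]
eef_rot: [[0.003, 1.0, 0.005], [1.0, -0.003, -0.001], [-0.001, 0.005, -1.0]]
wrist_force: [0.8, -1.2, -1.9]
finger_gap: 0.0475
```

```bash
python3 plan.py 4.4 .662 -.061 .115
```

```text
t 27.15 p [ 461.5 -223.   109.2] gap 47.5 F [ 0.8 -1.2 -1.9] rv [ 0.0048  0.0008 -0.0031] n 7
[4.4, 2.32, 2.86, -0.07, 0.001, 0.0, 0.0]
[4.4, 2.32, 2.86, -0.07, 0.001, 0.0, 0.0]
[4.4, 2.32, 2.86, -0.08, 0.001, 0.0, 0.0]
[4.4, 2.33, 2.86, -0.08, 0.001, 0.0, 0.0]
[4.4, 2.32, 2.85, -0.08, 0.001, 0.0, 0.0]
[4.4, 2.33, 2.86, -0.09, 0.001, 0.0, 0.0]
[4.4, 2.32, 2.85, -0.09, 0.001, 0.0, 0.0]
```

>>> step_arm(rows=[4.4,2.4,2.9,0,0,0,0,4.4,2.4,2.9,0,0,0,0,4.4,2.4,2.9,0,0,0,0,4.4,2.4,2.9,0,0,0,0,4.4,2.4,2.9,0,0,0,0])

```text
time: 27.65
position: [0.6059, -0.1011, 0.1059]
eef_rot: [[0.0, 1.0, 0.0], [1.0, -0.0, -0.0], [-0.0, 0.0, -1.0]]
wrist_force: [0.0, -0.3, -0.9]
finger_gap: 0.0474
```

>>> step_arm(rows=[4.4,2.4,2.9,0,0,0,0,4.4,1.4,2.0,0,0,0,0,4.4,0.2,0.2,0,0,0,0,4.4,0,0,0,0,0,0,4.4,0,0,0,0,0,0])

```text
time: 28.15
position: [0.6551, -0.0636, 0.1056]
eef_rot: [[0.002, 1.0, -0.001], [1.0, -0.002, -0.001], [-0.001, -0.001, -1.0]]
wrist_force: [-0.4, -0.5, -1.1]
finger_gap: 0.0471
```

>>> step_arm(rows=[4.4,0,0,0,0,0,0,4.4,0,0,0,0,0,0,4.4,0,0,0,0,0,0])

```text
time: 28.45
position: [0.6556, -0.0628, 0.1056]
eef_rot: [[0.001, 1.0, 0.0], [1.0, -0.001, 0.0], [0.0, 0.0, -1.0]]
wrist_force: [0.5, 0.6, -0.5]
finger_gap: 0.0469
```

```bash
cat > held2.py <<'E'
from chk import *
import sys
def go(name,off,D,cx,cy,rc):
    c=arm.calibration('wrist'); s=arm.read_state(); p,d=arm.capture('wrist'); W=fish_cloud(c,d); P=np.array(s['position'])
    print('t',s['time'],np.round(P*1000,1),s['finger_gap'])
    Z=W[...,2]; r=np.hypot(W[...,0]-cx,W[...,1]-cy)
    hullfit(W,(r<rc+.006)&(Z>.029)&(Z<.039),'spr')
    r=np.hypot(W[...,0]-P[0],W[...,1]-P[1])
    m=(r<D/2+.006)&(abs(Z-P[2]-off)<.003)&(abs(W[...,0]-P[0])<.006); q=W[m][:,1]*1000
    if len(q): print('held y rel TCP',(q.min()-P[1]*1000).round(1),(q.max()-P[1]*1000).round(1),'top z',np.median(W[m][:,2]).round(4),'slope',np.polyfit(W[m][:,1],W[m][:,2],1)[0].round(3))
    cv2.imwrite(f'pics/{name}.png',p)
if __name__=='__main__':
    a=sys.argv; go(a[1],*map(float,a[2:]))
E
python3 held2.py w23 .010 .049 .662 -.0118 .0235; python3 plan.py 4.4 .662 -.0118 .05
```

```text
t 28.45 [655.6 -62.8 105.6] 0.04693020798802831
spr 2942 MEC 662.4 -11.9 D 47.8 hull 662.3 -11.8 Deq 46.9 z [29.2 30.6 35.2]
held y rel TCP -24.5 25.6 top z 0.1163 slope -0.014
t 28.5 p [655.7 -62.6 105.5] gap 47.5 F [ 0.2 -0.3 -1.5] rv [ 0.0001 -0.0001 -0.0006] n 2
[4.4, 2.54, 0.31, 2.78, 0.0, 0.0, 0.0]
[4.4, 2.54, 0.31, 2.77, 0.0, 0.0, 0.0]
```

View pics/w23.png

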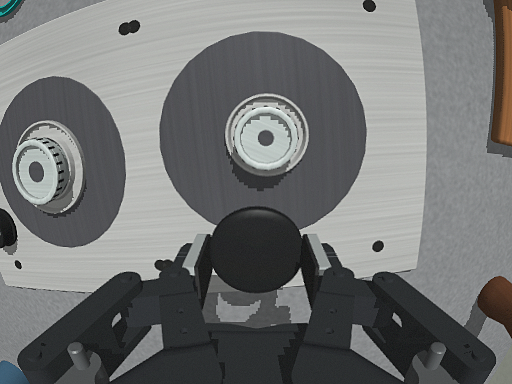

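>>> step_arm(rows=[4.4,2,0.3,1.5,0,0,0,4.4,1.8,0.3,1.5,0,0,0,4.4,1,0.05,1.5,0,0,0,4.4,0.2,0,1,0,0,0,4.4,0,0,0,0,0,0])

```text
time: 29.0
position: [0.661, -0.0116, 0.0478]
eef_rot: [[-0.001, 1.0, -0.004], [1.0, 0.001, -0.001], [-0.001, -0.004, -1.0]]
wrist_force: [-0.5, -0.7, -2.0]
finger_gap: 0.0475
```

>>> step_arm(rows=[4.4,0,0,0,0,0,0,4.4,0,0,0,0,0,0,4.4,0,0,0,0,0,0,4.4,0,0,0,0,0,0,4.4,0,0,0,0,0,0])

```text
time: 29.5
position: [0.6626, -0.0125, 0.0507]
eef_rot: [[0.0, 1.0, 0.001], [1.0, -0.0, 0.0], [0.0, 0.001, -1.0]]
wrist_force: [0.5, 0.8, -1.5]
finger_gap: 0.0469
```

```bash
python3 held2.py w24 .010 .049 .662 -.0118 .0235; python3 plan.py 4.4 .6622 -.0123 .0304
```

```text
t 29.5 [662.6 -12.5  50.7] 0.04693203005489767
spr 849 MEC 662.1 -4.2 D 44.8 hull 661.9 2.2 Deq 26.9 z [29.5 34.1 35.3]
held y rel TCP -23.6 25.4 top z 0.0614 slope -0.014
t 29.55 p [662.5 -12.4  50.6] gap 47.4 F [ 0.8  0.2 -1.6] rv [ 0.0004 -0.0001 -0.0002] n 1
[4.4, 0.01, -0.03, 2.02, 0.0, 0.0, 0.0]
```

View pics/w24.png

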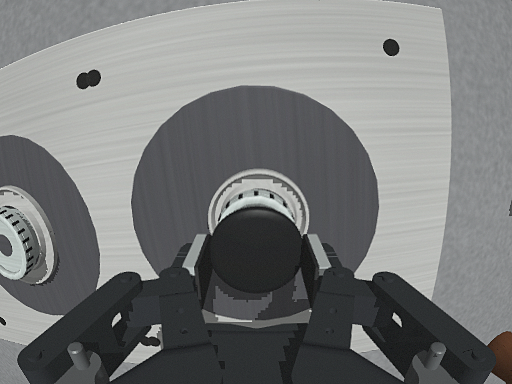

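>>> step_arm(rows=[4.4,0,0,0.7,0,0,0,4.4,0,0,0.5,0,0,0,4.4,0,0,0.4,0,0,0,4.4,0,0,0.3,0,0,0,4.4,0,0,0.1,0,0,0])

```text
time: 30.05
position: [0.6622, -0.0123, 0.0307]
eef_rot: [[0.0, 1.0, -0.001], [1.0, -0.0, 0.0], [0.0, -0.001, -1.0]]
wrist_force: [-7.2, 1.2, 13.0]
finger_gap: 0.0471
```

```bash
python3 held2.py w25 .010 .049 .662 -.0118 .0235; python3 plan.py 4.4 .6622 -.0125 .0304
```

```text
t 30.05 [662.2 -12.3  30.7] 0.04709748254965826
spr 412 MEC 661.8 -8.7 D 56.7 hull 662.4 -10.9 Deq 50.2 z [29.3 36.8 38.9]
held y rel TCP -24.7 25.6 top z 0.0415 slope -0.013
t 30.1 p [662.3 -12.3  30.8] gap 47.4 F [-2.6  0.9  4.9] rv [-0.0006 -0.0003 -0.0001] n 1
[4.4, -0.02, -0.01, 0.04, -0.001, 0.0, 0.0]
```

>>> step_arm(rows=[4.4,0,0,0,0,0,0,5.6,0,0,0,0,0,0,6.2,0,0,0,0,0,0,6.2,0,0,-1.5,0,0,0,6.2,-1,0,-3,0,0,0])

```text
time: 30.6
position: [0.661, -0.0204, 0.0742]
eef_rot: [[-0.002, 1.0, -0.004], [1.0, 0.002, 0.0], [0.0, -0.004, -1.0]]
wrist_force: [-0.1, -0.1, 0.8]
finger_gap: 0.0616
```

>>> step_arm(rows=[6.2,-3,0,-2,0,0,0,6.2,-1,0,-0.5,0,0,0,6.2,0,0,0,0,0,0,6.2,0,0,0,0,0,0,6.2,0,0,0,0,0,0])

```text
time: 31.1
position: [0.6618, -0.0602, 0.0989]
eef_rot: [[-0.002, 1.0, -0.002], [1.0, 0.002, 0.001], [0.001, -0.002, -1.0]]
wrist_force: [-0.9, 1.5, -0.6]
finger_gap: 0.062
```

Run:
```python
from chk import *
c=arm.calibration('wrist'); s=arm.read_state(); p,d=arm.capture('wrist'); W=fish_cloud(c,d)
print(np.round(s['position'],4))
Z=W[...,2]
r=np.hypot(W[...,0]-.662,W[...,1]+.011); m=(r<.03)&(Z>.038)&(Z<.047); hullfit(W,m,'capS'); hullfit(W,(r<.040)&(Z>.011)&(Z<.0165),'ring')
q=W[m&(r<.02)]; print(np.linalg.lstsq(np.c_[q[:,:2]-q[:,:2].mean(0),np.ones(len(q))],q[:,2],rcond=None)[0])
cv2.imwrite('pics/w26.png',p)
```

```text
[ 0.6618 -0.0602  0.0989]
capS 3892 MEC 662.2 -12.0 D 49.4 hull 662.1 -11.8 Deq 48.4 z [39.7 41.4 42.6]
ring 1173 MEC 663.8 -11.1 D 66.7 hull 663.9 -11.0 Deq 65.6 z [11.4 14.2 15.6]
[-8.59672800e-05 -5.58839234e-03  4.16046951e-02]
```

View pics/w26.png

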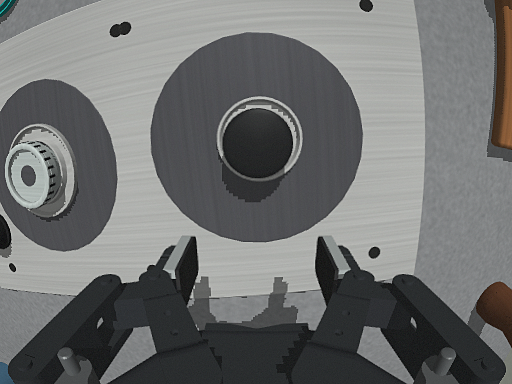

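>>> step_arm(rows=[7.5,2,-1,-2,0,0,0,7.5,3.9,-2,-1,0,0,0,7.5,4,-2.1,0,0,0,0,7.5,4,-2.1,0,0,0,0,7.5,4,-2.1,0,0,0,0])

```text
time: 31.65
position: [0.5679, 0.1192, 0.1297]
eef_rot: [[-0.001, 1.0, -0.001], [1.0, 0.001, -0.0], [-0.0, -0.001, -1.0]]
wrist_force: [0.8, 0.3, -0.2]
finger_gap: 0.075
```

>>> step_arm(rows=[7.5,4,-2.1,0,0,0,0,7.5,4,-2.1,0,0,0,0,7.5,4,-2.1,0,0,0,0,7.5,4,-2.1,0,0,0,0,7.5,4,-2.0,0,0,0,0])

```text
time: 32.15
position: [0.4634, 0.319, 0.1299]
eef_rot: [[-0.002, 1.0, -0.001], [1.0, 0.002, -0.0], [-0.0, -0.001, -1.0]]
wrist_force: [0.5, -0.7, 0.7]
finger_gap: 0.0752
```

>>> step_arm(rows=[7.5,3,-1.5,1,0,0,0,7.5,0,0,1,0,0,0,7.5,0,0,0,0,0,0,7.5,0,0,0,0,0,0,7.5,0,0,0,0,0,0])

```text
time: 32.65
position: [0.4513, 0.3457, 0.1107]
eef_rot: [[0.002, 1.0, 0.0], [1.0, -0.002, -0.0], [-0.0, 0.0, -1.0]]
wrist_force: [-0.4, -0.1, 0.3]
finger_gap: 0.0746
```

>>> step_arm(rows=[7.5,0,0,0,0,0,0,7.5,0,0,0,0,0,0])

```text
time: 32.85
position: [0.451, 0.3463, 0.1107]
eef_rot: [[0.001, 1.0, 0.0], [1.0, -0.001, 0.0], [0.0, 0.0, -1.0]]
wrist_force: [0.1, -0.4, -0.2]
finger_gap: 0.0753
```

```bash
python3 wm.py w27 capL;python3 wm.py w27 capL; python3 plan.py 7.5 .449 .397 .1
```

```text
[451.  346.3 110.7]
capL 4615 MEC 449.0 397.0 D 64.5 hull 449.0 397.3 Deq 63.4 z 0.0114
[450.9 346.4 110.6]
capL 4615 MEC 449.1 397.1 D 64.2 hull 449.0 397.2 Deq 63.3 z 0.0114
t 32.95 p [450.7 346.5 110.6] gap 74.9 F [-0.8 -0.2 -0.6] rv [ 0.0002 -0.0003 -0.0007] n 2
[7.5, 2.53, -0.09, 0.53, 0.0, 0.0, 0.0]
[7.5, 2.52, -0.09, 0.53, 0.0, 0.0, 0.0]
```

View pics/w27.png

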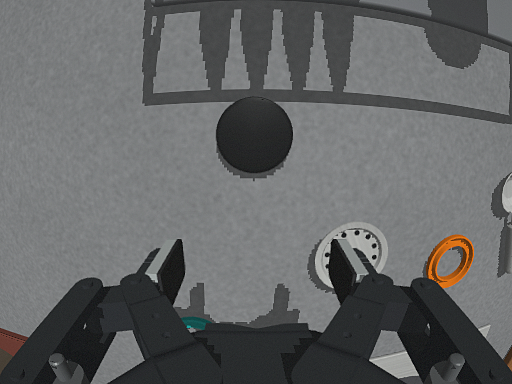

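>>> step_arm(rows=[7.5,2.3,-0.1,1.5,0,0,0,7.5,2.2,-0.1,2.5,0,0,0,7.5,0.5,0,3,0,0,0,7.5,0,0,2.5,0,0,0,7.5,0,0,1,0,0,0])

```text
time: 33.45
position: [0.4472, 0.3958, 0.0029]
eef_rot: [[-0.0, 1.0, -0.002], [1.0, 0.0, -0.003], [-0.003, -0.002, -1.0]]
wrist_force: [0.3, -0.4, -0.1]
finger_gap: 0.0749
```

>>> step_arm(rows=[7.5,0,0,0.5,0,0,0,7.5,0,0,0,0,0,0,7.5,0,0,0,0,0,0,7.5,0,0,0,0,0,0])

```text
time: 33.85
position: [0.4491, 0.3973, 0.0016]
eef_rot: [[0.0, 1.0, 0.001], [1.0, -0.0, 0.002], [0.002, 0.001, -1.0]]
wrist_force: [1.0, -0.5, 0.2]
finger_gap: 0.0748
```

```bash
python3 plan.py 7.5 .449 .3971 -.0025
```

```text
t 33.85 p [449.1 397.3   1.6] gap 74.8 F [ 1.  -0.5  0.2] rv [ 0.0013 -0.0015 -0.0003] n 1
[7.5, -0.02, -0.01, 0.41, 0.001, -0.002, 0.0]
```

>>> step_arm(rows=[7.5,0,0,0.3,0,0,0,6.8,0,0,0,0,0,0,5.8,0,0,0,0,0,0,5.8,0,0,0,0,0,0,5.8,0,0,0,0,0,0], force=30)

```text
time: 34.35
position: [0.4484, 0.3968, -0.0023]
eef_rot: [[0.0, 1.0, -0.0], [1.0, -0.0, 0.0], [0.0, -0.0, -1.0]]
wrist_force: [-2.1, -1.5, 6.8]
finger_gap: 0.0623
```

>>> step_arm(rows=[5.8,0,0,-1,0,0,0,5.8,0,0,-3,0,0,0,5.8,-0.5,0,-4,0,0,0,5.8,-2.5,0,-3,0,0,0,5.8,-3.8,0,-1,0,0,0])

```text
time: 34.85
position: [0.4495, 0.331, 0.1211]
eef_rot: [[-0.003, 1.0, 0.004], [1.0, 0.003, 0.004], [0.004, 0.004, -1.0]]
wrist_force: [2.2, -0.4, -1.3]
finger_gap: 0.0626
```

```bash
python3 plan.py 5.8 .4515 -.085 .11 4.2
```

```text
t 34.85 p [449.5 331.  121.1] gap 62.6 F [ 2.2 -0.4 -1.3] rv [ 0.004  -0.0043  0.0029] n 10
[5.8, -4.16, 0.01, 0.09, 0.0, 0.0, 0.0]
[5.8, -4.16, 0.01, 0.09, 0.0, 0.0, 0.0]
[5.8, -4.16, 0.01, 0.09, 0.0, 0.0, 0.0]
[5.8, -4.16, 0.01, 0.09, 0.0, 0.0, 0.0]
[5.8, -4.16, 0.01, 0.1, 0.0, 0.0, 0.0]
[5.8, -4.16, 0.0, 0.09, 0.0, 0.0, 0.0]
[5.8, -4.16, 0.01, 0.1, 0.0, 0.0, 0.0]
[5.8, -4.16, 0.0, 0.09, 0.0, 0.0, 0.0]
[5.8, -4.16, 0.01, 0.1, 0.0, 0.0, 0.0]
[5.8, -4.17, 0.0, 0.09, 0.0, 0.0, 0.0]
```

>>> step_arm(rows=[5.8,-4,0.1,0,0,0,0,5.8,-4,0.1,0,0,0,0,5.8,-4,0.1,0,0,0,0,5.8,-4,0,0,0,0,0,5.8,-4,0,0,0,0,0])

```text
time: 35.35
position: [0.4512, 0.1271, 0.1178]
eef_rot: [[0.0, 1.0, 0.0], [1.0, -0.0, 0.001], [0.001, 0.0, -1.0]]
wrist_force: [0.8, -0.7, -1.3]
finger_gap: 0.062
```

>>> step_arm(rows=[5.8,-4,0,0,0,0,0,5.8,-4,0,0,0,0,0,5.8,-4,0,0,0,0,0,5.8,-4,0,0,0,0,0,5.8,-3.8,0,0,0,0,0])

```text
time: 35.85
position: [0.4512, -0.0711, 0.1179]
eef_rot: [[0.001, 1.0, 0.001], [1.0, -0.001, 0.001], [0.001, 0.001, -1.0]]
wrist_force: [0.7, -0.5, -1.3]
finger_gap: 0.062
```

>>> step_arm(rows=[5.8,-1.5,0,0,0,0,0,5.8,0,0,0,0,0,0,5.8,0,0,0,0,0,0,5.8,0,0,0,0,0,0,5.8,0,0,0,0,0,0])

```text
time: 36.35
position: [0.4515, -0.0831, 0.1173]
eef_rot: [[-0.002, 1.0, -0.0], [1.0, 0.002, 0.0], [0.0, -0.0, -1.0]]
wrist_force: [0.2, -0.4, -1.0]
finger_gap: 0.0626
```

>>> step_arm(rows=[5.8,0,0,0,0,0,0,5.8,0,0,0,0,0,0])

```text
time: 36.55
position: [0.4515, -0.0838, 0.1173]
eef_rot: [[-0.001, 1.0, -0.0], [1.0, 0.001, 0.0], [0.0, -0.0, -1.0]]
wrist_force: [-0.6, -0.0, -1.7]
finger_gap: 0.0619
```

```bash
python3 held2.py w28 .0135 .064 .452 -.033 .031;python3 held2.py w28 .0135 .064 .452 -.033 .031; python3 plan.py 5.8 .452 -.0335 .055
```

```text
t 36.55 [451.5 -83.8 117.3] 0.06193701438546256
spr 4548 MEC 451.9 -33.2 D 63.1 hull 451.9 -33.0 Deq 61.9 z [29.2 30.5 35.2]
held y rel TCP -31.6 32.8 top z 0.1312 slope -0.008
t 36.6 [451.5 -83.9 117.3] 0.06260863143395237
spr 4531 MEC 452.0 -33.3 D 63.2 hull 452.0 -32.9 Deq 61.9 z [29.2 30.5 35.1]
held y rel TCP -32.0 33.0 top z 0.1312 slope -0.009
t 36.65 p [451.5 -84.  117.3] gap 62.4 F [-0.   0.3 -2.1] rv [-0.      0.      0.0004] n 3
[5.8, 1.68, 0.02, 2.08, 0.0, 0.0, 0.0]
[5.8, 1.69, 0.02, 2.08, 0.0, 0.0, 0.0]
[5.8, 1.68, 0.02, 2.07, 0.0, 0.0, 0.0]
```

View pics/w28.png

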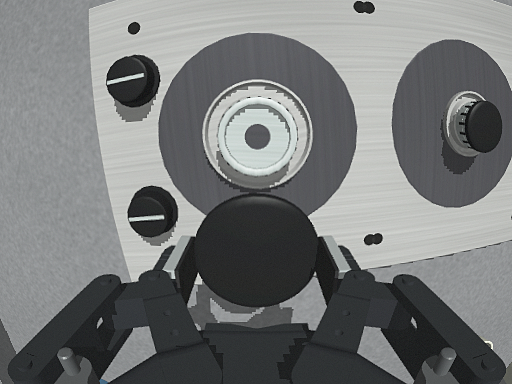

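>>> step_arm(rows=[5.8,2,0.05,2,0,0,0,5.8,1.9,0,2,0,0,0,5.8,0.9,0,1.8,0,0,0,5.8,0.2,0,1,0,0,0,5.8,0,0,0.2,0,0,0])

```text
time: 37.15
position: [0.4512, -0.0344, 0.0464]
eef_rot: [[-0.0, 1.0, -0.002], [1.0, 0.0, -0.001], [-0.001, -0.002, -1.0]]
wrist_force: [0.5, -0.1, -0.7]
finger_gap: 0.0625
```

>>> step_arm(rows=[5.8,0,0,0,0,0,0,5.8,0,0,0,0,0,0,5.8,0,0,0,0,0,0,5.8,0,0,0,0,0,0,5.8,0,0,0,0,0,0])

```text
time: 37.65
position: [0.4522, -0.0343, 0.0476]
eef_rot: [[0.0, 1.0, 0.001], [1.0, -0.0, 0.0], [0.0, 0.001, -1.0]]
wrist_force: [-0.3, 0.2, -1.5]
finger_gap: 0.0621
```

```bash
python3 held2.py w29 .0135 .064 .452 -.033 .031; python3 plan.py 5.8 .452 -.0335 .0275
```

```text
t 37.65 [452.2 -34.3  47.6] 0.06209778411688544
spr 1033 MEC 451.3 -21.7 D 57.8 hull 451.5 -13.3 Deq 33.1 z [30.1 34.1 35.4]
held y rel TCP -31.9 32.9 top z 0.0615 slope -0.009
t 37.7 p [452.1 -34.3  47.5] gap 62.4 F [ 1.1  0.5 -1.7] rv [ 0.0003 -0.0002 -0.0001] n 1
[5.8, 0.08, -0.01, 2.0, 0.0, 0.0, 0.0]
```

>>> step_arm(rows=[5.8,0.05,0,0.7,0,0,0,5.8,0,0,0.6,0,0,0,5.8,0,0,0.4,0,0,0,5.8,0,0,0.3,0,0,0,5.8,0,0,0,0,0,0])

```text
time: 38.2
position: [0.4515, -0.0338, 0.0273]
eef_rot: [[0.0, 1.0, -0.002], [1.0, -0.0, 0.0], [0.0, -0.002, -1.0]]
wrist_force: [-4.5, 0.7, 7.1]
finger_gap: 0.0624
```

```bash
python3 held2.py w30 .0135 .064 .452 -.033 .031; python3 plan.py 5.8 .452 -.0335 .0275
```

```text
t 38.2 [451.5 -33.8  27.3] 0.06237183724293804
spr 482 MEC 451.9 -29.8 D 71.8 hull 451.6 -32.8 Deq 65.4 z [29.5 36.7 38.9]
held y rel TCP -31.7 33.0 top z 0.0416 slope -0.01
t 38.25 p [451.5 -33.8  27.3] gap 62.3 F [-4.3  0.4  8.3] rv [-0.0015 -0.0002 -0.0003] n 1
[5.8, 0.03, 0.05, -0.02, -0.002, 0.0, 0.0]
```

Down with light contact; releasing.

>>> step_arm(rows=[5.8,0,0,0,0,0,0,7.0,0,0,0,0,0,0,7.6,0,0,0,0,0,0,7.6,0,0,-1.5,0,0,0,7.6,-1,0,-3,0,0,0])

```text
time: 38.75
position: [0.4505, -0.043, 0.0713]
eef_rot: [[-0.002, 1.0, -0.004], [1.0, 0.002, -0.001], [-0.001, -0.004, -1.0]]
wrist_force: [0.0, 0.3, 0.3]
finger_gap: 0.076
```

>>> step_arm(rows=[7.6,-3,0,-3,0,0,0,7.6,-1,1,-2,0,0,0,7.6,0,1,-1,0,0,0,7.6,0,0,0,0,0,0,7.6,0,0,0,0,0,0])

```text
time: 39.25
position: [0.4715, -0.0836, 0.1317]
eef_rot: [[-0.0, 1.0, -0.001], [1.0, 0.0, -0.0], [-0.0, -0.001, -1.0]]
wrist_force: [-0.6, -0.2, -0.8]
finger_gap: 0.0757
```

>>> step_arm(rows=[7.6,0,0,0,0,0,0,7.6,0,0,0,0,0,0,7.6,0,0,0,0,0,0])

```text
time: 39.55
position: [0.4714, -0.0836, 0.1318]
eef_rot: [[-0.0, 1.0, -0.001], [1.0, 0.0, -0.0], [-0.0, -0.001, -1.0]]
wrist_force: [-0.4, 0.2, -0.0]
finger_gap: 0.076
```

Run:
```python
from chk import *
c=arm.calibration('wrist'); s=arm.read_state(); p,d=arm.capture('wrist'); W=fish_cloud(c,d)
print(np.round(s['position'],4),np.round(s['wrist_force'],1))
Z=W[...,2]
for n,x,y,R in(('S',.662,-.0115,.0245),('L',.452,-.033,.032)):
    r=np.hypot(W[...,0]-x,W[...,1]-y); m=(r<R+.005)&(Z>.038)&(Z<.047); hullfit(W,m,'cap'+n); hullfit(W,(r<(.04 if n=='S' else .052))&(Z>.011)&(Z<.0165),'ring'+n)
    q=W[m&(r<R-.004)]; print(np.linalg.lstsq(np.c_[q[:,:2]-q[:,:2].mean(0),np.ones(len(q))],q[:,2],rcond=None)[0].round(4))
cv2.imwrite('pics/w31.png',p)
t,dt=arm.capture('top'); cv2.imwrite('pics/top1.png',t); depthfit(arm.calibration('top'),dt,['egg','jar','strainer'])
```

```text
[ 0.4714 -0.0836  0.1318] [-0.4  0.2 -0. ]
capS 1565 MEC 662.0 -11.8 D 50.3 hull 661.7 -11.8 Deq 48.8 z [39.4 41.3 42.6]
ringS 651 MEC 662.7 -11.1 D 66.3 hull 657.8 -10.8 Deq 59.5 z [11.4 14.  15.6]
[ 0.0026 -0.0043  0.0416]
capL 4927 MEC 451.6 -33.3 D 64.4 hull 451.7 -33.2 Deq 63.5 z [39.8 41.4 42.7]
ringL 1494 MEC 452.1 -33.0 D 92.9 hull 452.0 -32.8 Deq 91.5 z [11.3 14.  15.4]
[ 0.0006 -0.0015  0.0416]
egg 76 MEC 529.7 -295.2 D 48.2 hull 529.8 -295.1 Deq 46.4 z 0.0493
jar 228 MEC 466.4 -409.2 D 40.4 hull 465.9 -409.1 Deq 38.2 z 0.0579
strainer 268 MEC 538.3 287.7 D 72.3 hull 538.1 287.6 Deq 70.6 z 0.0179
```

View pics/w31.png

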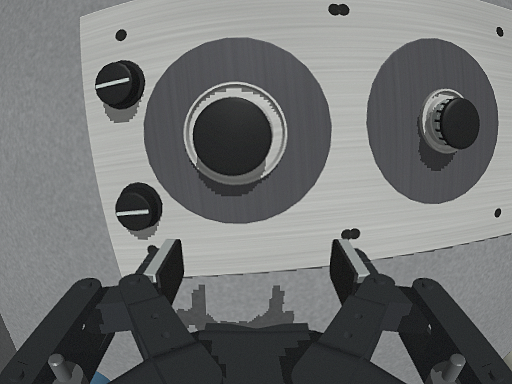

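View pics/top1.png

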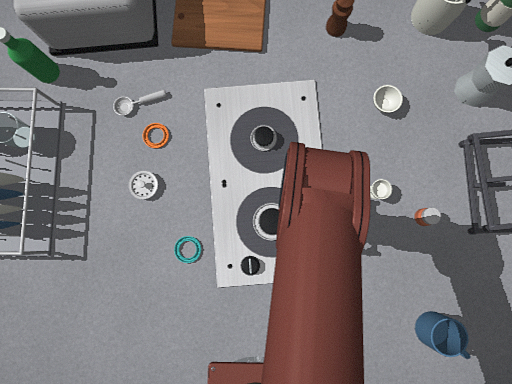

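Both caps sit centred and level (tops at 41.5 mm, against 41 expected). The bystanders haven't moved, and the gripper touches nothing.

```bash
python3 -c "
from workcell import arm
print(arm.job_done(), arm.read_state()['time'])"
```

```text
the job is handed in; nothing more can be done
the job is handed in; nothing more can be done
```

Both burners are back together and the job is handed in at about 40 s of the 128 s. I fitted the drip ring first, then the small spreader, the large spreader, the small cap and the large cap.

**Last checks (wrist camera):**

| Part | Distance from the centre of its cup or spreader | Height | Tilt |
|---|---|---|---|
| Drip ring | about 1.8 mm (6 allowed) | top at 14 mm, as expected | not measured separately |
| Small spreader | under 1 mm | top at 34 mm, as expected | not measured separately |
| Large spreader | under 1 mm | top at about 33.5 mm (34 expected) | not measured separately |
| Small cap | under 1 mm | top at 41.5 mm (41 expected) | under 0.006 rad |
| Large cap | under 1 mm | top at 41.5 mm (41 expected) | under 0.006 rad |

The egg cup, sink strainer and spice jar are within 1 mm of where they started, and the gripper was clear of everything with no load on the wrist.

**Disagreements along the way:**
- **Drip ring offset:** I misread a shift of the ring in the gripper as a camera error and corrected for it, which is why it sits 1.8 mm off. I left it there because it is within tolerance.
- **Cameras:** the scene camera differed from the top camera by about 4 mm. The first wrist picture, taken while the arm was still settling, was also off by about 4 mm, so I used only settled wrist views.
- **Finger opening:** it read 1 to 2.5 mm under the true part diameters in every grip.

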